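# Mark the last shelf-bracket hole with the automatic punch

## Task

Take the automatic centre punch out of the tool block, set its point in the one bracket hole that has no screw yet and, holding it upright, press it straight down until it snaps, to mark the wood for the last screw; do not force it beyond the snap. It must snap nowhere else, and the other tools and things stay where they are. Then stand the punch back in its hole in the block, fully home, and let go.

Things in the scene. Friction and masses are not known exactly. Their poses are not given: they have to be found in the camera images.
- punch_grip (a point): Automatic centre punch, a round steel tool standing point down in one of the tool block's three holes (which one varies): barrel 16 mm across, brass knurled sleeve, domed red cap, 0.15 to 0.22 kg. This point: on its axis, on the sleeve, 72 mm above the nose mouth, 40 mm below the cap's top and, in the block, 32 mm above the block's top; grip it here. Local z: up the axis, away from the point.
- punch_nose (a point): Mouth of the punch's nose, on its axis, 12 mm below the barrel's shoulder (8 mm across here). The point sticks out of it: a 4 mm steel rod with a 5.5 mm long sharp cone, reground, so by an unknown 14 to 22 mm when not pressed. With the punch home in the block this mouth is 24 mm above the table.
- punch_tip (a joint): How far the point is pushed in (m): 0 out, 0.0084 at its stop. The spring starts to give at about 3 N and takes about 2 N more per mm, to 12 to 14 N near 6 mm; there it trips: the point snaps in to the stop by itself and the force drops to a few newtons. Beyond the stop the force climbs steeply. It springs out and re-arms once the load is off.
- empty_hole (a point): Centre of the empty screw hole, 7 mm across, level with the top of the 4 mm thick steel strap of the white angle bracket that lacks a screw; the wood to mark is 4 mm below. The strap (125 x 28 mm) lies flat on the board; local x runs along it, away from the bracket's 100 mm high upright leg, 102 mm from the hole. The hole 60 mm towards the leg already has its screw.
- bracket: The same bracket, screwed to the board: origin at the middle of the strap's underside; the empty hole is 40 mm from it along local x. Cannot move.
- bracket_done: The other, equal bracket on the board, 240 mm away, with screws in both holes; leave it alone. Origin at the middle of the strap's underside.
- board: Pine shelf board, 170 x 400 x 18 mm, lying on a black anti-slip mat 3 mm thick, does not move: origin on the table under its middle, upper face 21 mm above the table. Local y runs along it.
- block: Dark wooden tool block, 195 x 60 x 64 mm, fixed, origin under its middle. Three holes in a row along local x, 62 mm apart, each 18.5 mm wide for 28 mm (mouth slightly chamfered), then 11 mm wide to the bottom: a tool's shoulder rests on the step, 36 mm above the table. An awl and a screwdriver stand in the other two; the punch goes back where it came from.
- block_hole0 (a point): Centre of the mouth of the block's hole at local x = -62 mm, 64 mm above the table.
- block_hole1 (a point): Centre of the mouth of the block's middle hole, 64 mm above the table.
- block_hole2 (a point): Centre of the mouth of the block's hole at local x = +62 mm, 64 mm above the table.
- awl: Awl with a pear-shaped light wooden handle up to 28 mm across, standing in the block, top 127 mm above the table. Leave it.
- screwdriver: Screwdriver with a yellow handle 26 mm across, standing in the block, top 134 mm above the table. Leave it.
- tape_measure: Orange tape measure, 62 x 32 x 58 mm, standing on the table beside the board; origin under its middle. Leave it.
- spirit_level: Yellow spirit level 230 x 32 x 50 mm on the table beyond the board; origin under its middle. Leave it.
- screw_tub: Blue tub of screws, 80 mm across, 35 mm high; origin under its middle. Leave it.
- mug: Blue mug, 80 mm across, 92 mm high; origin under its middle. Leave it.
- plant: Spider plant in a white pot 110 mm across; origin under its middle. Leave it.
- pencil: Flat red carpenter's pencil, 150 x 13 x 8 mm, lying on the board between the brackets; origin under its middle. Leave it.
Mind the look-alikes: they are no part of the job. Several things have the shape of the block; the one meant has the colours described above.

How it is judged:
By the outcome, as a careful person would: the job done as asked, in the order asked, and still so for the second after the job is handed in, with the robot touching nothing.
It also fails if it takes over 64 s, if anything falls off the work surface, if the arm or the gripper's body presses on something with over 40 N, if the wrist force passes 120 N, or if a joint passes its speed limit or range.

## Robot

A 6-joint arm with a two-finger parallel gripper is mounted at the origin on the work surface. World frame = base frame: x ahead of the robot, y to its left, z up, the work surface at z = 0. Lengths are in m, angles in degrees, forces in N, time in s.
With the tool pointing down it reaches from about 0.375 to 0.825 m from the base axis. Payload 5.5 kg.
Tool frame: the origin (TCP) lies on the centre line of the jaws, within the pads' length; the fingertips stand 19 mm ahead of it and the grasp point (between the pads) is the TCP; z points along the fingers, y is the line along which they close (so a half turn about z gives the same grasp; the last joint's range is limited). The gripper opens to 85 mm and grips with 20 to 120 N. Pads are 22 mm wide; open, the fingers measure 114 mm over their backs; the gripper's body (76 mm by 85 mm) begins 54 mm behind the grasp point. The pads swing forward as they close: fully open they stand 13 mm farther back than shut.
Start: joints at [-72.766, 17.962, -2.699, 69.339, 0, 90], TCP at [0.178, -0.573, 0.25] pointing down, gripper open.
Joint ranges: [-152.73, 152.73], [-39.44, 99.34], [-58.76, 71.6], [-118.89, 123.64], [-81.53, 83.1], [-180, 180]. Speed limits (degrees/s): [136.94, 136.94, 172.46, 180, 180, 180].

## Interface

Orientations are given as a 3x3 rotation matrix whose columns are the frame's x, y, z axes.
In Python, from plant import * gives the robot as it stands.
- The arm moves only by the shell command python3 -m jog 'ROWS' [FORCE]. ROWS is JSON, a list of rows, each an object with "linear": the shift along the tool's x, y, z in cm, a list of three; "twist": the turn about the tool's z in degrees; "gripper": the opening in per cent of the stroke, from 0 (shut) to 100 (fully open). In form: [{"linear": [tx, ty, tz], "twist": twist, "gripper": gripper}, ...]. A call has exactly 10 rows; each row is the pose to reach, as a shift and turn from the pose commanded when the call began, along the tool's axes at that moment; what a row does not reach only later rows make up. A row lasts 1/12 s, in which the tool goes at most 41.7 mm and 7.16 degrees, less where a joint would pass 70% of its speed; a pose out of reach is approached as far as the arm can. A call with a gripper value outside its range is refused whole. The fingers move at their own pace and stop on an object; FORCE is the grip in N (left out, the last holds). Time passes only in rows, so rows that repeat a pose let the fingers close, or fill a call up. It gives the time, the measured TCP pose, the force and the opening at its end, in the units of the state.
- sense(): the state, without advancing time (a new reading comes with each control period).
- capture(name): name is "scene" or "top"; returns a dict with "pixels" (480x640x3 uint8, red, green, blue), "fx", "fy", "cx", "cy" (pixels), "R" (3x3) and "t" (3): a world point X has camera coordinates R X + t. Camera axes: x right, y down, z forward; pixel columns grow to the right and rows downward; lengths in m; the calibration is good to about 2 mm. A picture is of the moment at which its call begins. There is no depth.
- job_done(): hands the job in, once; it reports no verdict.
The state is a dict: "t": time; "joint_positions": joint angles; "qvel": joint speeds; "joint_efforts": joint torques, N m; "ee_pos": TCP position; "tcp_rot": TCP orientation; "force": force on the tool from outside, world axes, zero at the start; "wrist_torque": the same for the moment, N m; "opening": finger opening in m.
Only numpy, scipy, OpenCV 4.12 (cv2) and the standard library are available. Lean on these libraries where they do the work, as an engineer would, in place of code of your own. Each camera call takes 0.05 s, during which the arm holds its last target. There are 200 camera calls.

## Working session

There is one attempt and no reset: what is moved stays moved. The work goes in short steps, Python scripts to look and compute and a shell command to move; the robot and the scene stay as the last step left them, time stands still between calls to the robot, and variables do not carry over. Pictures are saved under pics/ and viewed, on a budget of 10 in all, crops included, one or two more only if the job needs it, and the job is handed in when it is done.

```bash
mkdir -p pics; ls; python3 - <<'E'
from plant import *
import cv2,numpy as np
for n in("scene","top"):
    c=capture(n); np.savez(f"{n}0.npz",**c); cv2.imwrite(f"pics/{n}0.png",c["pixels"][:,:,::-1]); print(n,c["fx"],c["cx"],c["cy"],np.round(c["R"],3).tolist(),np.round(-c["R"].T@c["t"],3))
s=sense();print(s)
E
```

```text
pics
scene 513.718164216733 325.0055273592485 239.34190337115248 [[-0.085, 0.996, -0.014], [0.767, 0.056, -0.639], [-0.636, -0.065, -0.769]] [1.243 0.111 0.981]
top 581.5879693948262 325.7956900793968 234.64892755430375 [[0.007, -1.0, 0.001], [-0.993, -0.007, -0.12], [0.12, 0.0, -0.993]] [0.323 0.063 1.607]
{'t': 0.1, 'joint_positions': array([-7.27655665e+01,  1.79997679e+01, -2.74949822e+00,  6.93409481e+01,
        9.35577613e-04,  9.00014072e+01]), 'qvel': array([ 0.04135643, -0.19015189,  0.06521654,  0.07207102, -0.18954563,
       -0.06757499]), 'joint_efforts': array([ 2.08678699e-03, -5.40765810e+01,  3.40540981e+01,  1.12339278e-02,
        3.90617424e-05, -7.63007364e-06]), 'ee_pos': array([ 0.1776234 , -0.57257291,  0.24951702]), 'tcp_rot': array([[ 9.55107760e-01,  2.96258273e-01, -4.50910566e-04],
       [ 2.96258616e-01, -9.55106568e-01,  1.50867639e-03],
       [ 1.62902193e-05, -1.57453467e-03, -9.99998760e-01]]), 'force': array([0.14303045, 0.55505709, 0.1289031 ]), 'wrist_torque': array([-0.00984199,  0.00725191, -0.01881071]), 'opening': 0.08548446999481843}
```

View pics/scene0.png

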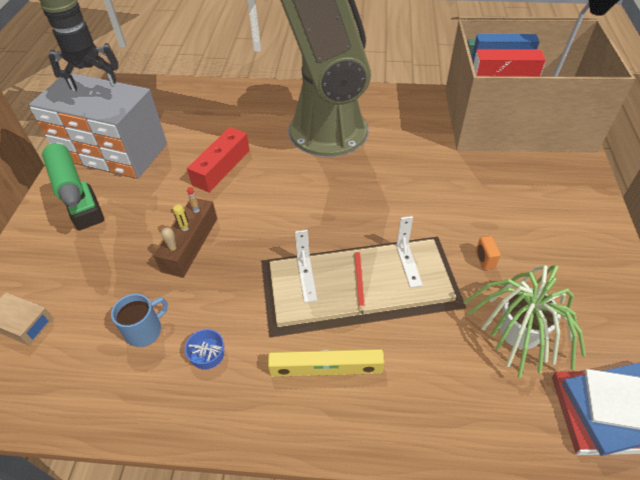

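View pics/top0.png

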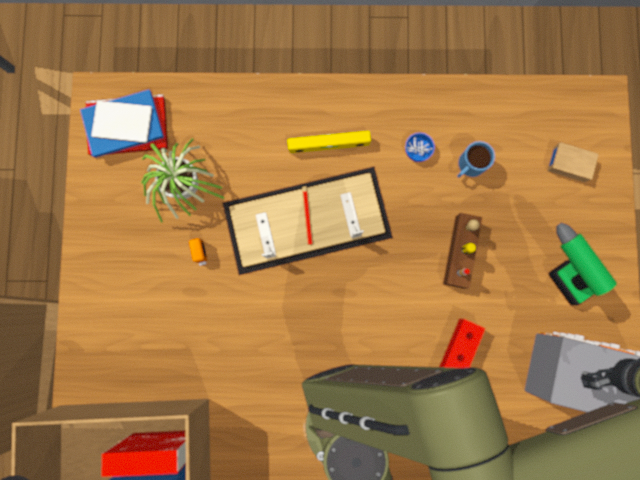

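The dark block (scene 185,237 / top 463,250) and a red one (218,160 / 463,345) are the two candidates. The dark one fits, because it holds the tools; the red cap is at its end nearest the robot. Two brackets: scene (306,265) and (408,252). I'll enlarge both to confirm.

```bash
python3 - <<'E'
import cv2,numpy as np
s=np.load("scene0.npz")["pixels"][:,:,::-1];t=np.load("top0.npz")["pixels"][:,:,::-1]
f=lambda im,x,y,w,h:cv2.resize(im[y:y+h,x:x+w],(400,300),interpolation=cv2.INTER_CUBIC)
cv2.imwrite("pics/crop1.png",np.vstack([np.hstack([f(s,140,180,120,90),f(s,290,205,160,120)]),np.hstack([f(t,410,205,112,84),f(t,240,180,140,105)])]))
E
```

```text
(no output)
```

View pics/crop1.png

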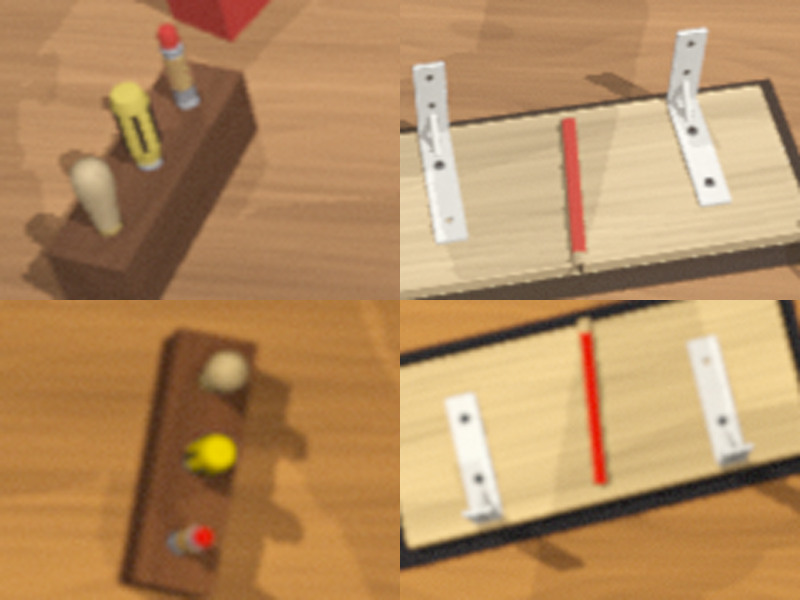

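```bash
cat > h.py <<'E'
import numpy as np,cv2
def load(n): return dict(np.load(n))
def ray(c,uv):
    d=c["R"].T@np.array([(uv[0]-c["cx"])/c["fx"],(uv[1]-c["cy"])/c["fy"],1]); return -c["R"].T@c["t"],d/np.linalg.norm(d)
def plane(c,uv,z):
    o,d=ray(c,uv); return o+d*(z-o[2])/d[2]
def tri(c1,u1,c2,u2):
    (a,d),(b,e)=ray(c1,u1),ray(c2,u2)
    s=np.linalg.lstsq(np.c_[d,-e],b-a,rcond=None)[0]; p,q=a+s[0]*d,b+s[1]*e
    return (p+q)/2,np.linalg.norm(p-q)
def proj(c,X):
    p=c["R"]@X+c["t"]; return np.array([c["fx"]*p[0]/p[2]+c["cx"],c["fy"]*p[1]/p[2]+c["cy"]])
def red(c,x0,y0,x1,y1,h=(0,10),smin=140,vmin=90):
    im=cv2.cvtColor(c["pixels"],cv2.COLOR_RGB2HSV)[y0:y1,x0:x1]
    m=((im[...,0]<=h[1])&(im[...,0]>=h[0])&(im[...,1]>smin)&(im[...,2]>vmin)); y,x=np.nonzero(m)
    return np.array([x.mean()+x0,y.mean()+y0]),len(x)
def dark(c,u,v,r=4):   # darkness-weighted centroid near u,v against local bright strap
    g=cv2.cvtColor(c["pixels"],cv2.COLOR_RGB2HSV)
    s=255-c["pixels"][...,2].astype(float)   # blue channel: wood and steel head are darker/yellower than white
    u,v=int(round(u)),int(round(v)); p=s[v-r:v+r+1,u-r:u+r+1]
    return p
E
python3 - <<'E'
from h import *
s,t=load("scene0.npz"),load("top0.npz")
np.set_printoptions(linewidth=200)
print(s["pixels"][286:300,301:319,2]);print(t["pixels"][194:208,339:357,2])
print(red(s,180,183,200,200,smin=170),red(t,455,262,480,280,smin=200))
print(s["pixels"][264:278,297:314,2]);print(t["pixels"][215:230,344:362,2])
E
```

```text
[[175 218 236 230 221 219 218 219 219 220 220 220 222 205 169 154 153 154]
 [157 211 238 237 228 219 219 220 220 219 220 221 222 208 175 152 149 151]
 [157 208 237 239 229 219 219 218 220 219 220 220 220 209 177 150 147 149]
 [154 204 237 238 229 218 219 219 220 219 220 220 220 214 187 153 151 150]
 [151 186 226 237 229 218 219 220 219 218 219 221 220 220 194 153 146 146]
 [152 173 220 237 231 220 221 218 210 205 213 219 221 221 199 153 146 146]
 [163 177 217 238 238 228 214 193 167 167 199 220 221 220 202 166 151 152]
 [164 164 210 238 239 230 210 185 163 175 206 218 219 219 207 177 152 152]
 [161 152 208 239 239 230 218 212 199 205 218 219 220 220 207 176 150 146]
 [154 140 202 236 239 230 221 220 217 218 218 218 219 218 214 185 148 145]
 [160 149 188 228 239 232 222 220 218 218 219 220 218 219 217 193 149 145]
 [159 142 168 220 240 240 230 218 216 218 219 219 221 219 219 197 156 148]
 [158 145 169 221 240 240 232 219 218 218 219 220 219 219 218 207 171 147]
 [162 157 175 220 240 239 237 227 217 218 220 219 218 219 217 204 173 153]]
[[140 159 179 198 204 209 211 213 219 230 229 211
[... 2506 characters left out ...]
216 191 149 130 128 129]
 [124 132 159 197 218 219 207 178 142 144 183 209 215 195 159 134 127 123]
 [126 123 147 187 213 218 202 161 118 121 173 208 215 204 169 134 123 126]
 [122 125 141 180 208 221 210 183 151 158 193 214 221 209 180 137 124 126]
 [125 119 138 170 206 222 221 210 197 198 212 222 222 213 190 149 129 125]
 [124 124 125 160 201 219 222 220 217 212 213 220 221 216 196 158 131 124]
 [122 122 123 146 188 215 219 221 218 210 205 210 217 220 202 167 135 123]
 [122 124 121 138 180 209 221 222 215 212 203 199 210 218 211 178 141 128]
 [122 123 122 131 169 205 221 220 218 214 204 193 203 216 215 189 151 129]
 [127 127 127 129 159 200 220 221 220 218 208 196 191 205 212 196 160 147]]
```

```bash
python3 - <<'E'
from h import *
s,t=load("scene0.npz"),load("top0.npz")
np.set_printoptions(linewidth=220,precision=4,suppress=True)
def dc(c,u,v,r=2):
    p=c["pixels"][v-r:v+r+1,u-r:u+r+1].astype(float).min(2); w=np.clip(215-p,0,None)
    y,x=np.mgrid[-r:r+1,-r:r+1]; return np.array([u+(w*x).sum()/w.sum(),v+(w*y).sum()/w.sum()])
H={}
for n,a,b in[("empty",(309,293),(347,201)),("screw",(305,271),(352,222))]:
    u1,u2=dc(s,*a),dc(t,*b); X,e=tri(s,u1,t,u2); H[n]=X; print(n,u1,u2,X,e,"planes",plane(s,u1,.025),plane(t,u2,.025))
print(np.linalg.norm(H["empty"]-H["screw"]))
X,e=tri(s,red(s,180,183,200,200,smin=170)[0],t,red(t,455,262,480,280,smin=200)[0]);print("cap",X,e)
# block top brown face
for c,b in((s,(150,190,225,285)),(t,(440,205,490,295))):
    x0,y0,x1,y1=b; im=cv2.cvtColor(c["pixels"],cv2.COLOR_RGB2HSV)[y0:y1,x0:x1]
    print(im[::6,::5,0]);print(im[::6,::5,2])
hs=cv2.cvtColor(s["pixels"],cv2.COLOR_RGB2HSV)
print("scene punch HSV");
for ch in range(3): print(hs[183:214,186:204,ch])
E
```

```text
empty [309.2997 292.5584] [346.7354 200.8444] [0.6079 0.0073 0.0235] 0.0025989920084758837 planes [0.6089 0.0088 0.025 ] [0.6078 0.006  0.025 ]
screw [305.1594 270.5699] [352.3511 221.8559] [ 0.5492 -0.0083  0.0249] 0.0024503954720360046 planes [ 0.5493 -0.0071  0.025 ] [ 0.5493 -0.0095  0.025 ]
0.06075550605483896
cap [ 0.409  -0.289   0.1356] 0.011707174758632775
[[ 15  15  14  15  14  14  15  14   2  14  14   4   3  14  14]
 [ 14  14  15  15  14  14  14  15 173  15  14  14  14  14  15]
 [ 14  14  15  15  15  14  14  14  14  18  11  12  11  15  15]
 [ 14  14  14  14  14  25  25  12  12 165  12  12  11  14  15]
 [ 14  14  15  15  14  23  24  18  12  12  12  12  13  12  14]
 [ 15  15  14  15  14  13  24  25  11  12  11  11   9  12  15]
 [ 15  15  14  15  14  12  23  24  11  12  13  11  13  14  15]
 [ 14  15  15  19  19  12  12  11  12  12  13  12  13  14  14]
 [ 14  14  15  18  18  12  11  12  13  12  12  11  14  15  14]
 [ 14  14  14  10  17  18  13  12  12  12  12  15  14  14  14]
 [ 13  13   9  12  17  13  12  13  11  11  14  14  14  14  15]
 [ 15  12  12  11  11  12  12  11  12  
[... 8721 characters left out ...]
136 127 133 130 129 129]
 [126 100 103 104 112 135 151 163 169 176 173 148 127 133 130 133 130 125]
 [110 104 102 102 105 123 146 156 165 172 159 138 125 128 132 130 130 124]
 [125 109 100 102 101 103 108 129 143 142 137 134 120 115 121 129 124 126]
 [134 125 111 109 104  99 104 117 132 134 135 136 125 109 117 126 127 124]
 [134 131 131 125 113 103 101 116 135 140 139 145 147 131 114 125 127 128]
 [135 134 135 136 135 117 102 119 136 141 156 168 161 137 117 123 126 128]
 [135 133 133 134 134 128 116 122 147 160 166 164 151 133 124 125 125 130]
 [130 134 138 135 135 133 128 117 131 146 147 133 120 115 119 122 126 126]
 [119 135 137 133 133 134 128 118 120 123 122 118 115 113 119 127 128 130]]
```

```bash
python3 - <<'E'
from h import *
s,t=load("scene0.npz"),load("top0.npz")
np.set_printoptions(linewidth=220,precision=4,suppress=True)
def blob(c,x0,y0,x1,y1,f):
    im=cv2.cvtColor(c["pixels"],cv2.COLOR_RGB2HSV)[y0:y1,x0:x1].astype(int); m=f(im[...,0],im[...,1],im[...,2])
    n,l,st,ce=cv2.connectedComponentsWithStats(m.astype(np.uint8)); k=1+np.argmax(st[1:,4]); return ce[k]+[x0,y0],st[k]
redf=lambda h,a,v:((h<8)|(h>172))&(a>145)&(v>150)
gr=lambda h,a,v:(a<75)
yl=lambda h,a,v:(h>20)&(h<32)&(a>110)&(v>120)
hs=cv2.cvtColor(t["pixels"],cv2.COLOR_RGB2HSV)
for ch in range(3): print(hs[263:280,454:474,ch])
for nm,f,bs,bt in(("cap",redf,(186,186,195,197),(455,262,480,280)),("base",gr,(190,205,202,214),(452,262,480,280)),("yellow",yl,(165,198,195,240),(450,235,485,262))):
    a,sa=blob(s,*bs,f);b,sb=blob(t,*bt,f);X,e=tri(s,a,t,b);print(nm,a,sa[4],b,sb[4],X,e)
# block top outline in top view: brown dark vs table
im=cv2.cvtColor(t["pixels"],cv2.COLOR_RGB2HSV)[205:298,435:495]
cv2.imwrite("pics/x.png",cv2.resize(t["pixels"][205:298,435:495,::-1],None,fx=6,fy=6,interpolation=cv2.INTER_CUBIC))
E
```

```text
[[12 12 13 12 12 13 13 13 13 13 13 12 14 13 12 14 13 13 13 13]
 [13 11 13 11 11 11 12 13 13 14 13 13 13 13 13 14 13 13 13 14]
 [12 11 12 11 12 12 13 13 12 12 13 13 13 14 13 13 12 14 12 14]
 [12 12 12 13 13 12 14 13 12 13 13 13 13 13 13 13 13 14 13 15]
 [12 13 12 12 12 11 12 13 13 13 12 12 11 12 13 13 13 13 13 15]
 [12 13 13 12 12 11 13 14 14 12  9  7  6  7  9 11 13 13 13 13]
 [12 13 11 11 12 12 15 15 15  9  5  3  4  5  6  8 13 13 14 14]
 [12 12 12 10 13 16 17 17 13  7  3  2  3  2  5  6 10 13 14 14]
 [12 11 10  8 14 17 17 18 12  5  1  2  2  2  4  5  9 13 14 14]
 [12 12 12  6 14 17 18 18 14  2  1  2  3  3  4  6 11 13 14 16]
 [13 12 12  9 14 15 17 18 12  8  4  3  3  3  5  8 12 13 15 15]
 [13 11 10  8 11 13 17 17 17 13  9  8  5  6  7  9 13 14 15 15]
 [13 12 11 11 11 12 13 16 15 15 14  9 10  9 10 13 12 14 14 16]
 [13 14 12 11 11 12 11 11 13 13 13 14 12 11 13 12 13 15 16 15]
 [12 12 12 13 13 12 12 11 12 13 13 12 13 14 13 10 13 15 14 16]
 [13 12 13 13 12 13 13 12 12 13 12 13 13 14 12 13 14 13 16 15]
 [13 13 11 12 13 12 12 12 12 12 12 12 13 13 12 11 13 15 16 15]]
[[168 164 174 174 166 165 17
[... 2386 characters left out ...]
128 127 123 115 114 117 112 108 121 122 126 114 111  99 100 108 126 151 162]
 [129 127 130 130 123 120 115 109 106 105 102 102 102 100  98  96 106 125 153 159]
 [128 128 127 133 127 129 123 126 122 114 112 101 102  98 103 104 109 129 152 158]
 [128 127 132 130 133 132 134 135 132 129 127 120 105 101  97 100 110 132 150 154]
 [123 128 131 135 133 130 134 135 136 135 138 134 120 106 100 101 116 139 153 157]]
cap [189.8889 190.1111] 36 [466.4483 270.6897] 29 [ 0.4108 -0.2932  0.1282] 0.003861697612888149
base [195.6744 209.1163] 43 [457.9 272.5] 10 [ 0.4105 -0.2897  0.0623] 0.002929106506945545
yellow [180.1611 215.6777] 211 [469.0526 247.4386] 114 [ 0.4723 -0.3062  0.1052] 0.005173817132583321
```

View pics/x.png

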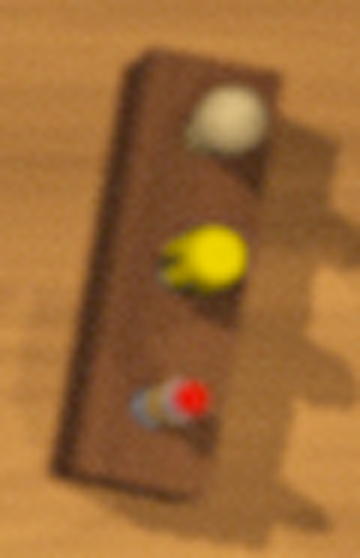

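Axis of the punch: cap (0.411,-0.293,0.128), base (0.4105,-0.290,0.062), row direction about -11.7°. All heights fit. The empty hole (scene 309,293 / top 347,201) shows pale wood, its partner a dark screw head; they are 60.8 mm apart at z≈0.024. Moving to hover.

```bash
python3 -m jog '[{"linear":[4,-2.6,0],"twist":6,"gripper":100},{"linear":[8,-5.2,0],"twist":12,"gripper":100},{"linear":[12,-7.8,0],"twist":18,"gripper":100},{"linear":[15.5,-10.1,0],"twist":24,"gripper":100},{"linear":[19,-12.4,0.5],"twist":28.9,"gripper":100},{"linear":[22.5,-14.7,2],"twist":28.9,"gripper":100},{"linear":[26,-17,3.5],"twist":28.9,"gripper":100},{"linear":[29,-18.9,5],"twist":28.9,"gripper":100},{"linear":[30.6,-19.94,6],"twist":28.9,"gripper":100},{"linear":[30.6,-19.94,6],"twist":28.9,"gripper":100}]' 80
python3 -m jog '[{"linear":[0,0,0],"twist":0,"gripper":100},{"linear":[0,0,0],"twist":0,"gripper":100},{"linear":[0,0,0],"twist":0,"gripper":100},{"linear":[0,0,0],"twist":0,"gripper":100},{"linear":[0,0,0],"twist":0,"gripper":100},{"linear":[0,0,0],"twist":0,"gripper":100},{"linear":[0,0,0],"twist":0,"gripper":100},{"linear":[0,0,0],"twist":0,"gripper":100},{"linear":[0,0,0],"twist":0,"gripper":100},{"linear":[0,0,0],"twist":0,"gripper":100}]'
python3 - <<'E'
from plant import *
import cv2,numpy as np
from h import *
s=sense();print(s["ee_pos"],s["tcp_rot"],s["force"])
c=capture("scene");d=capture("top");np.savez("s1.npz",**c);np.savez("t1.npz",**d)
a=cv2.resize(c["pixels"][150:270,130:260],None,fx=4,fy=4,interpolation=2);b=cv2.resize(d["pixels"][200:320,410:480],None,fx=4,fy=4,interpolation=2)
cv2.imwrite("pics/h1.png",np.hstack([a,b])[:,:,::-1])
for z in(s["ee_pos"][2]+.019,): print(proj(c,s["ee_pos"]),proj(d,s["ee_pos"]))
E
```

```text
t: 0.93
ee_pos: [0.4126, -0.2861, 0.1871]
tcp_rot: [[0.981, -0.196, -0.002], [-0.196, -0.981, 0.005], [-0.003, -0.005, -1.0]]
force: [-1.4, -0.2, 0.1]
opening: 0.0855
t: 1.77
ee_pos: [0.4109, -0.292, 0.1903]
tcp_rot: [[0.979, -0.202, 0.0], [-0.202, -0.979, 0.0], [0.0, -0.0, -1.0]]
force: [-0.0, -0.2, -0.0]
opening: 0.0851
[ 0.41090494 -0.29201884  0.1903295 ] [[ 9.79309789e-01 -2.02366836e-01  4.24336090e-05]
 [-2.02366836e-01 -9.79309789e-01  7.15411093e-06]
 [ 4.01078939e-05 -1.55932461e-05 -9.99999999e-01]] [-0.03339546 -0.20604133 -0.01737388]
[183.54423013 170.54894801] [471.32504541 269.32702383]
```

View pics/h1.png

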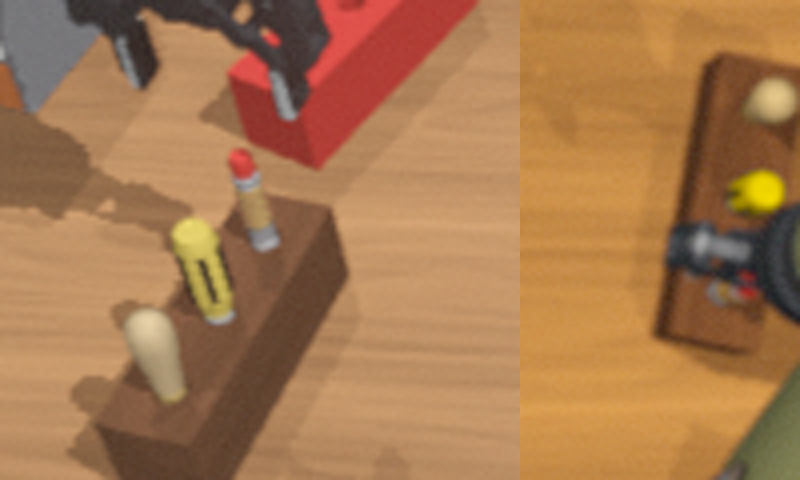

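Jaws centred over the punch (tips in the scene at 165,171 and 201,180, midpoint over the cap's line). Descending and closing lightly.

```bash
python3 -m jog '[{"linear":[0,0,2],"twist":0,"gripper":100},{"linear":[0,0,4],"twist":0,"gripper":100},{"linear":[0,0,6],"twist":0,"gripper":100},{"linear":[0,0,7.5],"twist":0,"gripper":100},{"linear":[0,0,8.7],"twist":0,"gripper":100},{"linear":[0,0,9.4],"twist":0,"gripper":100},{"linear":[0,0,9.4],"twist":0,"gripper":100},{"linear":[0,0,9.4],"twist":0,"gripper":60},{"linear":[0,0,9.4],"twist":0,"gripper":45},{"linear":[0,0,9.4],"twist":0,"gripper":35}]' 20
python3 -m jog '[{"linear":[0,0,0],"twist":0,"gripper":30},{"linear":[0,0,0],"twist":0,"gripper":26},{"linear":[0,0,0],"twist":0,"gripper":22},{"linear":[0,0,0],"twist":0,"gripper":18},{"linear":[0,0,0],"twist":0,"gripper":14},{"linear":[0,0,0],"twist":0,"gripper":10},{"linear":[0,0,0],"twist":0,"gripper":0},{"linear":[0,0,0],"twist":0,"gripper":0},{"linear":[0,0,0],"twist":0,"gripper":0},{"linear":[0,0,0],"twist":0,"gripper":0}]' 20
python3 -c "
from plant import *
print(sense()['wrist_torque'],sense()['force'])"
```

```text
t: 2.7
ee_pos: [0.4116, -0.2924, 0.0973]
tcp_rot: [[0.979, -0.202, 0.001], [-0.202, -0.979, -0.001], [0.002, 0.001, -1.0]]
force: [0.2, -0.3, -1.0]
opening: 0.0516
t: 3.53
ee_pos: [0.4112, -0.2921, 0.0966]
tcp_rot: [[0.979, -0.202, 0.0], [-0.202, -0.979, -0.0], [0.001, 0.0, -1.0]]
force: [0.5, 0.6, 5.4]
opening: 0.0154
[0.12519869 0.12628384 0.00761615] [0.52412496 0.58756117 5.37229766]
```

```bash
python3 -m jog '[{"linear":[0,0,0],"twist":0,"gripper":0},{"linear":[0,0,0],"twist":0,"gripper":0},{"linear":[0,0,0],"twist":0,"gripper":0},{"linear":[0,0,-0.5],"twist":0,"gripper":0},{"linear":[0,0,-1.5],"twist":0,"gripper":0},{"linear":[0,0,-2.5],"twist":0,"gripper":0},{"linear":[0,0,-3.5],"twist":0,"gripper":0},{"linear":[0,0,-4.5],"twist":0,"gripper":0},{"linear":[0,0,-6],"twist":0,"gripper":0},{"linear":[0,0,-8],"twist":0,"gripper":0}]' 80
python3 -m jog '[{"linear":[0,0,-1],"twist":0,"gripper":0},{"linear":[0,0,-2],"twist":0,"gripper":0},{"linear":[0,0,-3],"twist":0,"gripper":0},{"linear":[0,0,-4],"twist":0,"gripper":0},{"linear":[0,0,-4],"twist":0,"gripper":0},{"linear":[0,0,-4],"twist":0,"gripper":0},{"linear":[0,0,-4],"twist":0,"gripper":0},{"linear":[0,0,-4],"twist":0,"gripper":0},{"linear":[0,0,-4],"twist":0,"gripper":0},{"linear":[0,0,-4],"twist":0,"gripper":0}]'
python3 - <<'E'
from plant import *
import numpy as np
s=sense();print(s["ee_pos"],s["force"],s["wrist_torque"])
x=s["tcp_rot"]
d=np.array([.6082,.0074,.18])-s["ee_pos"];print("tool-frame cm",x.T@d*100)
E
```

```text
t: 4.37
ee_pos: [0.4102, -0.2912, 0.1767]
tcp_rot: [[0.979, -0.202, -0.001], [-0.202, -0.979, 0.001], [-0.002, -0.001, -1.0]]
force: [-0.0, 0.7, -1.4]
opening: 0.0138
t: 5.2
ee_pos: [0.4107, -0.2917, 0.2157]
tcp_rot: [[0.979, -0.202, -0.001], [-0.202, -0.979, 0.001], [-0.001, -0.0, -1.0]]
force: [-0.3, 0.0, -1.3]
opening: 0.0139
[ 0.41067449 -0.29171936  0.21571197] [-0.31115799  0.04160037 -1.30426746] [0.02794692 0.0336008  0.02871999]
tool-frame cm [ 13.30027131 -33.28623426   3.57351488]
```

```bash
python3 -m jog '[{"linear":[0.6,-1.5,0],"twist":0,"gripper":0},{"linear":[1.8,-4.5,0],"twist":0,"gripper":0},{"linear":[3.2,-8,0],"twist":0,"gripper":0},{"linear":[4.7,-11.7,0],"twist":0,"gripper":0},{"linear":[6.2,-15.5,0],"twist":0,"gripper":0},{"linear":[7.7,-19.3,0],"twist":0,"gripper":0},{"linear":[9.2,-23,0],"twist":0,"gripper":0},{"linear":[10.6,-26.5,0],"twist":0,"gripper":0},{"linear":[11.9,-29.8,0],"twist":0,"gripper":0},{"linear":[12.8,-32,0],"twist":0,"gripper":0}]'
python3 -m jog '[{"linear":[0.5,-1.3,0],"twist":0,"gripper":0},{"linear":[0.5,-1.3,0.5],"twist":0,"gripper":0},{"linear":[0.5,-1.3,1.5],"twist":0,"gripper":0},{"linear":[0.5,-1.3,2.5],"twist":0,"gripper":0},{"linear":[0.5,-1.3,3.6],"twist":0,"gripper":0},{"linear":[0.5,-1.3,4.8],"twist":0,"gripper":0},{"linear":[0.5,-1.3,5.6],"twist":0,"gripper":0},{"linear":[0.5,-1.3,5.6],"twist":0,"gripper":0},{"linear":[0.5,-1.3,5.6],"twist":0,"gripper":0},{"linear":[0.5,-1.3,5.6],"twist":0,"gripper":0}]'
python3 - <<'E'
from plant import *
import cv2,numpy as np
from h import *
s=sense();print(s["ee_pos"],s["force"])
c=capture("scene");d=capture("top");np.savez("s2.npz",**c);np.savez("t2.npz",**d)
a=cv2.resize(c["pixels"][210:310,260:360],None,fx=6,fy=6,interpolation=2)[:,:400] if 0 else cv2.resize(c["pixels"][210:310,270:350],None,fx=6,fy=6,interpolation=2);b=cv2.resize(d["pixels"][170:240,325:370],None,fx=6,fy=6,interpolation=2)
b=np.vstack([b,np.zeros((600-b.shape[0],b.shape[1],3),np.uint8)])
cv2.imwrite("pics/h2.png",np.hstack([a,b])[:,:,::-1])
E
```

```text
t: 6.03
ee_pos: [0.5828, -0.0747, 0.2158]
tcp_rot: [[0.99, -0.143, 0.003], [-0.143, -0.989, 0.031], [-0.001, -0.031, -1.0]]
force: [0.8, 0.6, -1.7]
opening: 0.014
t: 6.87
ee_pos: [0.5882, -0.0689, 0.1611]
tcp_rot: [[0.991, -0.134, 0.004], [-0.134, -0.99, 0.036], [-0.0, -0.037, -0.999]]
force: [-1.9, -0.3, -1.4]
opening: 0.0142
[ 0.58821367 -0.06887969  0.16108205] [-1.87276966 -0.30632641 -1.3811327 ]
```

View pics/h2.png

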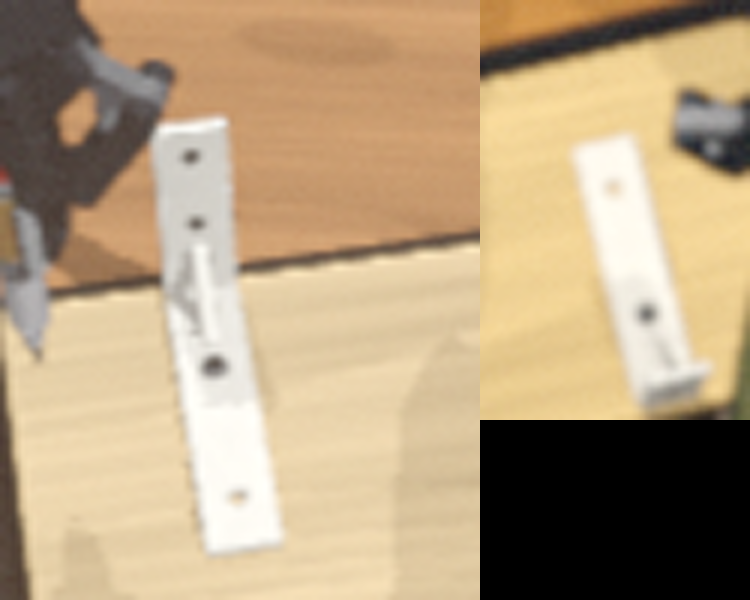

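Joint 6 hit its +180° limit, so the tool fell short and leaned 2°. I'll turn away from the limit (to align with the strap, x about +15°) while rising, then check the tilt.

```bash
python3 -m jog '[{"linear":[0,0,-1.5],"twist":-3,"gripper":0},{"linear":[0,0,-3],"twist":-8,"gripper":0},{"linear":[0,0,-4],"twist":-13,"gripper":0},{"linear":[0,0,-4],"twist":-18,"gripper":0},{"linear":[0,0,-4],"twist":-23,"gripper":0},{"linear":[0,0,-4],"twist":-23,"gripper":0},{"linear":[0,0,-4],"twist":-23,"gripper":0},{"linear":[0,0,-4],"twist":-23,"gripper":0},{"linear":[0,0,-4],"twist":-23,"gripper":0},{"linear":[0,0,-4],"twist":-23,"gripper":0}]'
python3 -c "
from plant import *
s=sense();print(s['joint_positions'].round(2),s['ee_pos'].round(4),s['tcp_rot'].round(4))"
```

```text
t: 7.8
ee_pos: [0.5879, -0.0702, 0.2006]
tcp_rot: [[0.965, 0.263, 0.004], [0.262, -0.964, 0.036], [0.013, -0.034, -0.999]]
force: [-0.2, -0.6, -1.9]
opening: 0.014
[ -7.91  18.49  -8.56  63.01   2.1  156.86] [ 0.5879 -0.0702  0.2006] [[ 0.9648  0.2628  0.0039]
 [ 0.2625 -0.9642  0.0365]
 [ 0.0133 -0.0342 -0.9993]]
```

The commanded pose keeps the 2.1° lean (q5=+2.1). The moves have no tilt axis, so I'll undo it with the mirrored limit: turn joint 6 down to about -175°, then push gently against -180° so the solver leans the tool back.

```bash
for i in 1 2 3 4; do :; done
python3 -m jog '[{"linear":[0,0,0],"twist":-7,"gripper":0},{"linear":[0,0,0],"twist":-14,"gripper":0},{"linear":[0,0,0],"twist":-21,"gripper":0},{"linear":[0,0,0],"twist":-28,"gripper":0},{"linear":[0,0,0],"twist":-35,"gripper":0},{"linear":[0,0,0],"twist":-42,"gripper":0},{"linear":[0,0,0],"twist":-49,"gripper":0},{"linear":[0,0,0],"twist":-56,"gripper":0},{"linear":[0,0,0],"twist":-63,"gripper":0},{"linear":[0,0,0],"twist":-70,"gripper":0}]'
python3 -m jog '[{"linear":[0,0,0],"twist":-7,"gripper":0},{"linear":[0,0,0],"twist":-14,"gripper":0},{"linear":[0,0,0],"twist":-21,"gripper":0},{"linear":[0,0,0],"twist":-28,"gripper":0},{"linear":[0,0,0],"twist":-35,"gripper":0},{"linear":[0,0,0],"twist":-42,"gripper":0},{"linear":[0,0,0],"twist":-49,"gripper":0},{"linear":[0,0,0],"twist":-56,"gripper":0},{"linear":[0,0,0],"twist":-63,"gripper":0},{"linear":[0,0,0],"twist":-70,"gripper":0}]'
python3 -m jog '[{"linear":[0,0,0],"twist":-7,"gripper":0},{"linear":[0,0,0],"twist":-14,"gripper":0},{"linear":[0,0,0],"twist":-21,"gripper":0},{"linear":[0,0,0],"twist":-28,"gripper":0},{"linear":[0,0,0],"twist":-35,"gripper":0},{"linear":[0,0,0],"twist":-42,"gripper":0},{"linear":[0,0,0],"twist":-49,"gripper":0},{"linear":[0,0,0],"twist":-56,"gripper":0},{"linear":[0,0,0],"twist":-63,"gripper":0},{"linear":[0,0,0],"twist":-70,"gripper":0}]'
python3 -m jog '[{"linear":[0,0,0],"twist":-7,"gripper":0},{"linear":[0,0,0],"twist":-14,"gripper":0},{"linear":[0,0,0],"twist":-21,"gripper":0},{"linear":[0,0,0],"twist":-28,"gripper":0},{"linear":[0,0,0],"twist":-35,"gripper":0},{"linear":[0,0,0],"twist":-42,"gripper":0},{"linear":[0,0,0],"twist":-49,"gripper":0},{"linear":[0,0,0],"twist":-56,"gripper":0},{"linear":[0,0,0],"twist":-63,"gripper":0},{"linear":[0,0,0],"twist":-70,"gripper":0}]'
python3 -m jog '[{"linear":[0,0,0],"twist":-7,"gripper":0},{"linear":[0,0,0],"twist":-14,"gripper":0},{"linear":[0,0,0],"twist":-21,"gripper":0},{"linear":[0,0,0],"twist":-28,"gripper":0},{"linear":[0,0,0],"twist":-35,"gripper":0},{"linear":[0,0,0],"twist":-42,"gripper":0},{"linear":[0,0,0],"twist":-49,"gripper":0},{"linear":[0,0,0],"twist":-53,"gripper":0},{"linear":[0,0,0],"twist":-53,"gripper":0},{"linear":[0,0,0],"twist":-53,"gripper":0}]'
python3 -c "
from plant import *
s=sense();print(s['joint_positions'].round(2),s['ee_pos'].round(4),s['tcp_rot'].round(4))"
```

```text
t: 8.63
ee_pos: [0.5879, -0.0702, 0.2006]
tcp_rot: [[0.077, 0.997, 0.004], [0.996, -0.077, 0.037], [0.037, 0.001, -0.999]]
force: [-0.2, 0.2, -1.4]
opening: 0.0141
t: 9.47
ee_pos: [0.5879, -0.0701, 0.2006]
tcp_rot: [[-0.911, 0.413, 0.004], [0.413, 0.91, 0.036], [0.012, 0.035, -0.999]]
force: [1.0, 0.0, -1.2]
opening: 0.0143
t: 10.3
ee_pos: [0.5878, -0.0702, 0.2006]
tcp_rot: [[-0.7, -0.714, 0.004], [-0.714, 0.699, 0.036], [-0.029, 0.023, -0.999]]
force: [-0.4, 0.3, -2.4]
opening: 0.0143
t: 11.13
ee_pos: [0.5879, -0.0701, 0.2006]
tcp_rot: [[0.432, -0.902, 0.004], [-0.901, -0.432, 0.036], [-0.031, -0.019, -0.999]]
force: [0.1, 0.7, -1.6]
opening: 0.0143
t: 11.97
ee_pos: [0.5879, -0.0702, 0.2006]
tcp_rot: [[0.979, -0.205, 0.004], [-0.205, -0.978, 0.036], [-0.004, -0.036, -0.999]]
force: [-0.3, 0.4, -2.2]
opening: 0.0141
[  -7.91   18.49   -8.56   63.01    2.1  -176.05] [ 0.5879 -0.0702  0.2006] [[ 0.9787 -0.2055  0.0039]
 [-0.2055 -0.978   0.0364]
 [-0.0037 -0.0365 -0.9993]]
```

```bash
python3 -m jog '[{"linear":[0,0,0],"twist":-3,"gripper":0},{"linear":[0,0,0],"twist":-6,"gripper":0},{"linear":[0,0,0],"twist":-8,"gripper":0},{"linear":[0,0,0],"twist":-8,"gripper":0},{"linear":[0,0,0],"twist":-8,"gripper":0},{"linear":[0,0,0],"twist":-8,"gripper":0},{"linear":[0,0,0],"twist":-8,"gripper":0},{"linear":[0,0,0],"twist":-8,"gripper":0},{"linear":[0,0,0],"twist":-8,"gripper":0},{"linear":[0,0,0],"twist":-8,"gripper":0}]'
python3 -c "
from plant import *
s=sense();print(s['joint_positions'].round(2),s['ee_pos'].round(4),s['tcp_rot'].round(4))"
```

```text
t: 12.8
ee_pos: [0.5898, -0.0509, 0.2007]
tcp_rot: [[0.995, -0.097, 0.003], [-0.097, -0.995, 0.019], [0.001, -0.02, -1.0]]
force: [0.5, 0.2, -1.9]
opening: 0.0143
[  -5.53   18.37   -8.71   62.85    1.12 -179.94] [ 0.5898 -0.0509  0.2007] [[ 0.9952 -0.0974  0.0033]
 [-0.0974 -0.9951  0.0194]
 [ 0.0014 -0.0196 -0.9998]]
```

The lean halved to 1.1°, as expected. Once more, the same amount.

```bash
python3 -m jog '[{"linear":[0,0,0],"twist":-2,"gripper":0},{"linear":[0,0,0],"twist":-4,"gripper":0},{"linear":[0,0,0],"twist":-4.6,"gripper":0},{"linear":[0,0,0],"twist":-4.6,"gripper":0},{"linear":[0,0,0],"twist":-4.6,"gripper":0},{"linear":[0,0,0],"twist":-4.6,"gripper":0},{"linear":[0,0,0],"twist":-4.6,"gripper":0},{"linear":[0,0,0],"twist":-4.6,"gripper":0},{"linear":[0,0,0],"twist":-4.6,"gripper":0},{"linear":[0,0,0],"twist":-4.6,"gripper":0}]'
python3 -c "
from plant import *
s=sense();print(s['joint_positions'].round(2),s['ee_pos'].round(4),s['tcp_rot'].round(4))"
```

```text
t: 13.63
ee_pos: [0.5909, -0.0298, 0.2007]
tcp_rot: [[0.999, -0.052, 0.003], [-0.052, -0.999, 0.001], [0.003, -0.001, -1.0]]
force: [1.4, -0.2, -0.5]
opening: 0.0144
[-2.9200e+00  1.8270e+01 -8.8300e+00  6.2750e+01  7.0000e-02 -1.7995e+02] [ 0.5909 -0.0298  0.2007] [[ 0.9986 -0.0519  0.0027]
 [-0.0519 -0.9987  0.0011]
 [ 0.0026 -0.0012 -1.    ]]
```

```bash
python3 -m jog '[{"linear":[0.5,-1.2,0],"twist":2,"gripper":0},{"linear":[1,-2.5,0],"twist":4,"gripper":0},{"linear":[1.53,-3.81,0.5],"twist":6,"gripper":0},{"linear":[1.53,-3.81,1.5],"twist":8,"gripper":0},{"linear":[1.53,-3.81,3],"twist":8,"gripper":0},{"linear":[1.53,-3.81,4.2],"twist":8,"gripper":0},{"linear":[1.53,-3.81,5],"twist":8,"gripper":0},{"linear":[1.53,-3.81,5],"twist":8,"gripper":0},{"linear":[1.53,-3.81,5],"twist":8,"gripper":0},{"linear":[1.53,-3.81,5],"twist":8,"gripper":0}]'
python3 - <<'E'
from plant import *
import cv2,numpy as np
from h import *
s=sense();print(s['joint_positions'].round(2),s["ee_pos"],s["force"])
c=capture("scene");d=capture("top");np.savez("s3.npz",**c);np.savez("t3.npz",**d)
a=cv2.resize(c["pixels"][225:305,285:335],None,fx=7,fy=7,interpolation=2);b=cv2.resize(d["pixels"][170:240,315:370],None,fx=7,fy=7,interpolation=2)
b=np.vstack([b,np.zeros((560-b.shape[0],b.shape[1],3),np.uint8)])
cv2.imwrite("pics/h3.png",np.hstack([a,b])[:,:,::-1])
E
```

```text
t: 14.47
ee_pos: [0.6086, 0.0076, 0.1514]
tcp_rot: [[0.982, -0.19, 0.003], [-0.19, -0.982, 0.001], [0.003, -0.002, -1.0]]
force: [0.5, -0.5, -2.3]
opening: 0.0146
[ 6.9000e-01  2.1840e+01 -1.0460e+01  5.7500e+01  6.0000e-02 -1.6835e+02] [0.60862032 0.00763089 0.15139392] [ 0.49142961 -0.54456316 -2.28340934]
```

View pics/h3.png

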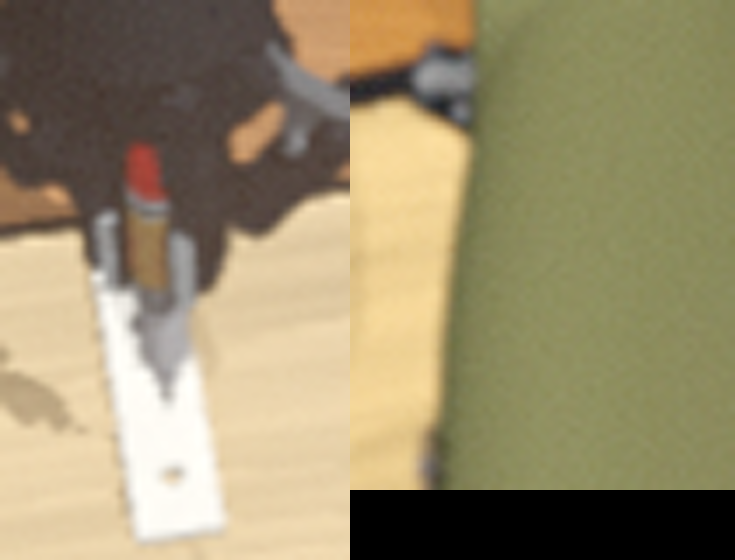

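```bash
python3 - <<'E'
from h import *
np.set_printoptions(precision=2,suppress=True,linewidth=200)
s=load("s3.npz"); p=np.array([.6086,.0076,.1510])
for dz in(.04,.035,0,-.06,-.072,-.086,-.094): print(dz,proj(s,p+[0,0,dz]))
print("hole",proj(s,np.array([.6089,.0088,.025])), "x+1mm",proj(s,p+[.001,0,0])-proj(s,p),"y+1mm",proj(s,p+[0,.001,0])-proj(s,p))
h=cv2.cvtColor(s["pixels"],cv2.COLOR_RGB2HSV)
print(h[243:285,298:316,1])
print(h[243:285,298:316,0][:12])
E
```

```text
0.04 [305.56 245.55]
0.035 [305.67 247.14]
0 [306.41 257.89]
-0.06 [307.6 275.1]
-0.072 [307.83 278.37]
-0.086 [308.09 282.11]
-0.094 [308.23 284.22]
hole [309.32 292.57] x+1mm [-0.05  0.39] y+1mm [0.49 0.03]
[[ 64  70  83  70  65  60  59  65  54  51  53  56  56  64  55  50  59  52]
 [ 54  60  68  70  70  72  79  69  72  61  72  65  65  61  57  65  55  60]
 [ 58  67  65  75  63  99 130 124 105  67  57  62  65  56  56  62  61  58]
 [ 50  65  69  61  68 132 165 160 145 103  54  57  58  55  65  51  57  54]
 [ 56  61  74  71  89 148 167 161 155 115  61  51  50  54  64  50  44  50]
 [ 57  54  57  61  99 148 166 166 163 129  67  57  57  62  50  48  50  58]
 [ 64  62  58  65 109 150 160 167 165 143  70  46  51  55  56  49  52  58]
 [ 71  62  63  65  86 141 160 166 163 135  59  52  61  63  51  56  56  55]
 [ 58  56  57  77  60 114 151 165 165 144  88  72  63  58  62  55  61  52]
 [ 59  58  52  79  54  71 103 145 158 152 135  95  65  67  64  61  56  59]
 [ 49  57  69  69  58  22  43  83 107 105  88  67  70  59  64  61  59  63]
 [ 46  44  35  63  75  51  27  14  18  14  18  36  62  63  59  60 
[... 2244 characters left out ...]
9  11  34  64]]
[[11 11 11 11  8  8 12 14 11  9 12 10  5 12 12 11  8  9]
 [ 9  8 12 11 14 11  8  8 11 12 10 11 11  9  8 13  7  9]
 [ 8 11  9 11  9  7  5  4  5  8 10 11 12  8 10 11 12  9]
 [11 12 13 11 10  4  3  3  3  6  7 10  9  9 11  9 11  8]
 [ 8 11 11 11 10  5  3  3  3  3  9 13 11  8  9  9 10 11]
 [ 8  7  8 11  7  4  3  3  3  4 11  8 12 11  8  9  9  8]
 [ 9 11  8 12 10  4  4  4  3  2  9  6  9 10 10  7 12 11]
 [11  9  8  9  7  4  3  3  3  3  4 13 11  9  7  9  9  8]
 [11 12 10  9  9  4  4  3  3  4  5 12 11  8 11 10 12 11]
 [ 6 11 11 13  6  6  3  3  4  4  5  8 11 10 11 12  9  8]
 [ 8  9  8 11 16  9  1  3  3  2  3  6 12 11 11  9 12 13]
 [10  6  3  9 13 16  7  4  6  8  0  9 12 10  9 12 13  9]]
```

The punch hangs upright in the jaws (cap at crop 142,150, tip at 167,405), within about 1 px of the predicted axis; the top view is hidden by the arm. Lowering to just above the hole for a direct comparison.

```bash
python3 -m jog '[{"linear":[0,0,0.7],"twist":0,"gripper":0},{"linear":[0,0,1.4],"twist":0,"gripper":0},{"linear":[0,0,2.1],"twist":0,"gripper":0},{"linear":[0,0,2.7],"twist":0,"gripper":0},{"linear":[0,0,2.9],"twist":0,"gripper":0},{"linear":[0,0,2.9],"twist":0,"gripper":0},{"linear":[0,0,2.9],"twist":0,"gripper":0},{"linear":[0,0,2.9],"twist":0,"gripper":0},{"linear":[0,0,2.9],"twist":0,"gripper":0},{"linear":[0,0,2.9],"twist":0,"gripper":0}]'
python3 - <<'E'
from plant import *
import cv2,numpy as np
from h import *
np.set_printoptions(precision=2,suppress=True,linewidth=200)
s=sense();p=s["ee_pos"];print(p,s["force"])
c=capture("scene")
acc=[c["pixels"].astype(float)]
for i in range(5): acc.append(capture("scene")["pixels"].astype(float))
c["pixels"]=np.mean(acc,0).round().astype(np.uint8);np.savez("s4.npz",**c)
for dz in(.04,-.06,-.072,-.086,-.094): print(dz,proj(c,p+[0,0,dz]))
print(c["pixels"][276:300,299:319,2])
a=cv2.resize(c["pixels"][236:306,280:340],None,fx=8,fy=8,interpolation=2)
cv2.imwrite("pics/h4.png",a[:,:,::-1])
E
```

```text
t: 15.4
ee_pos: [0.6086, 0.0078, 0.1222]
tcp_rot: [[0.982, -0.19, 0.003], [-0.19, -0.982, 0.001], [0.003, -0.002, -1.0]]
force: [0.2, -0.3, -2.2]
opening: 0.0142
[0.61 0.01 0.12] [ 0.23 -0.3  -2.21]
0.04 [306.3  254.54]
-0.06 [308.25 282.88]
-0.072 [308.46 286.02]
-0.086 [308.71 289.62]
-0.094 [308.85 291.64]
[[161 214 246 247 245 223 163 110 107 110 105 133 156 161 163 158 159 168 175 175]
 [159 211 244 248 242 220 172 117 112 117 124 142 158 180 180 161 162 169 174 174]
 [168 199 236 248 247 236 196 140 137 146 163 173 178 208 205 164 163 169 170 170]
 [160 178 227 247 247 236 196 140 146 162 173 175 177 212 212 173 168 170 170 170]
 [160 175 226 246 246 238 200 142 150 164 173 175 175 202 205 178 172 173 173 173]
 [169 170 218 245 247 245 215 148 151 164 173 174 175 201 211 189 173 172 173 172]
 [172 163 212 244 246 246 215 146 149 163 172 175 174 202 218 197 173 170 171 171]
 [171 166 210 242 246 245 218 155 148 162 171 174 177 209 221 198 174 172 173 173]
 [152 167 197 232 246 246 232 192 157 160 170 176 195 228 239 211 173 171 174 173]
 [130 133 157 212 241 246 245 227 185 160 
[... 503 characters left out ...]
22 237 246 247 247 221 172 166 169]
 [173 172 170 184 225 245 245 245 234 206 177 182 223 244 247 246 227 188 173 174]
 [170 169 169 171 218 244 246 244 234 207 186 201 231 245 246 246 233 199 174 172]
 [171 172 167 158 214 245 246 246 245 238 226 230 241 245 245 245 233 199 170 168]
 [177 175 161 148 210 242 246 245 246 245 243 236 234 242 245 245 238 208 169 166]
 [174 172 169 153 192 235 246 246 245 245 244 235 226 234 243 245 244 218 169 166]
 [168 168 165 151 175 228 246 246 245 244 243 235 225 226 235 243 244 220 174 167]
 [166 164 163 152 177 227 247 246 245 244 244 235 226 226 227 236 244 230 192 169]
 [165 166 166 166 182 226 246 245 244 242 241 234 227 226 225 226 233 227 196 174]]
```

View pics/h4.png

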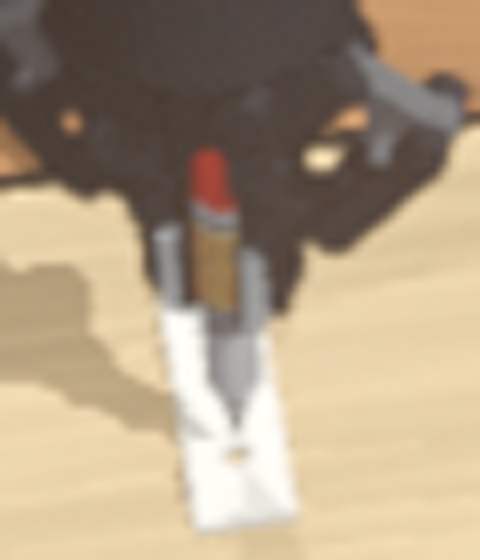

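Tip at (309.1,≈290), hole at (309.3,292.5). The columns match; in x the unknown point length leaves about -3…0 mm of doubt. I'll shift +1.5 mm in x and feel down gently (well below the trip force).

```bash
python3 -m jog '[{"linear":[0.147,-0.03,0],"twist":0,"gripper":0},{"linear":[0.147,-0.03,0],"twist":0,"gripper":0},{"linear":[0.147,-0.03,0.05],"twist":0,"gripper":0},{"linear":[0.147,-0.03,0.1],"twist":0,"gripper":0},{"linear":[0.147,-0.03,0.15],"twist":0,"gripper":0},{"linear":[0.147,-0.03,0.2],"twist":0,"gripper":0},{"linear":[0.147,-0.03,0.25],"twist":0,"gripper":0},{"linear":[0.147,-0.03,0.3],"twist":0,"gripper":0},{"linear":[0.147,-0.03,0.3],"twist":0,"gripper":0},{"linear":[0.147,-0.03,0.3],"twist":0,"gripper":0}]'
python3 -m jog '[{"linear":[0,0,0.05],"twist":0,"gripper":0},{"linear":[0,0,0.1],"twist":0,"gripper":0},{"linear":[0,0,0.15],"twist":0,"gripper":0},{"linear":[0,0,0.2],"twist":0,"gripper":0},{"linear":[0,0,0.2],"twist":0,"gripper":0},{"linear":[0,0,0.2],"twist":0,"gripper":0},{"linear":[0,0,0.2],"twist":0,"gripper":0},{"linear":[0,0,0.2],"twist":0,"gripper":0},{"linear":[0,0,0.2],"twist":0,"gripper":0},{"linear":[0,0,0.2],"twist":0,"gripper":0}]'
```

```text
t: 16.53
ee_pos: [0.6098, 0.0078, 0.1187]
tcp_rot: [[0.982, -0.19, 0.003], [-0.19, -0.982, 0.001], [0.002, -0.002, -1.0]]
force: [0.4, -0.2, -1.2]
opening: 0.0142
t: 17.37
ee_pos: [0.6099, 0.0079, 0.1168]
tcp_rot: [[0.982, -0.19, 0.003], [-0.19, -0.982, 0.001], [0.002, -0.002, -1.0]]
force: [0.3, -0.8, -1.4]
opening: 0.0142
```

```bash
python3 -m jog '[{"linear":[0,0,0.05],"twist":0,"gripper":0},{"linear":[0,0,0.1],"twist":0,"gripper":0},{"linear":[0,0,0.15],"twist":0,"gripper":0},{"linear":[0,0,0.15],"twist":0,"gripper":0},{"linear":[0,0,0.15],"twist":0,"gripper":0},{"linear":[0,0,0.15],"twist":0,"gripper":0},{"linear":[0,0,0.15],"twist":0,"gripper":0},{"linear":[0,0,0.15],"twist":0,"gripper":0},{"linear":[0,0,0.15],"twist":0,"gripper":0},{"linear":[0,0,0.15],"twist":0,"gripper":0}]'
python3 -m jog '[{"linear":[0,0,0.05],"twist":0,"gripper":0},{"linear":[0,0,0.1],"twist":0,"gripper":0},{"linear":[0,0,0.1],"twist":0,"gripper":0},{"linear":[0,0,0.1],"twist":0,"gripper":0},{"linear":[0,0,0.1],"twist":0,"gripper":0},{"linear":[0,0,0.1],"twist":0,"gripper":0},{"linear":[0,0,0.1],"twist":0,"gripper":0},{"linear":[0,0,0.1],"twist":0,"gripper":0},{"linear":[0,0,0.1],"twist":0,"gripper":0},{"linear":[0,0,0.1],"twist":0,"gripper":0}]'
python3 - <<'E'
from plant import *
from h import *
import numpy as np,cv2
np.set_printoptions(precision=2,suppress=True,linewidth=200)
print(sense()["force"],sense()["ee_pos"]*1000)
acc=[]
for i in range(6): c=capture("scene");acc.append(c["pixels"].astype(float))
c["pixels"]=np.mean(acc,0).round().astype(np.uint8);np.savez("s5.npz",**c)
print(c["pixels"][282:298,302:317,2])
p=sense()["ee_pos"]
for dz in(.04,-.06,-.072,-.086,-.094): print(dz,proj(c,p+[0,0,dz]))
cv2.imwrite("pics/h5.png",cv2.resize(c["pixels"][250:310,285:335],None,fx=10,fy=10,interpolation=2)[:,:,::-1])
E
```

```text
t: 18.2
ee_pos: [0.6099, 0.0079, 0.1153]
tcp_rot: [[0.982, -0.19, 0.003], [-0.19, -0.982, 0.001], [0.003, -0.002, -1.0]]
force: [0.4, -0.1, -2.0]
opening: 0.0145
t: 19.03
ee_pos: [0.6099, 0.0079, 0.1143]
tcp_rot: [[0.982, -0.19, 0.003], [-0.19, -0.982, 0.001], [0.003, -0.002, -1.0]]
force: [0.2, -0.5, -0.8]
opening: 0.0139
[ 0.18 -0.5  -0.83] [609.88   7.87 114.32]
[[244 246 245 215 147 150 164 172 175 174 203 217 197 173 170]
 [242 246 246 215 146 150 163 172 175 174 202 218 198 174 172]
 [232 246 246 215 147 149 162 172 174 173 204 228 210 174 172]
 [219 242 245 218 154 148 162 171 174 174 207 237 221 178 174]
 [186 222 241 226 178 151 160 170 175 181 216 241 230 192 176]
 [175 200 225 229 197 166 160 166 177 204 236 247 234 200 173]
 [171 196 221 241 237 205 160 158 182 225 246 248 234 200 171]
 [169 192 200 223 241 224 174 157 188 229 246 247 240 211 173]
 [160 188 194 199 222 227 189 144 200 239 247 248 247 220 173]
 [172 201 209 208 204 193 164 130 193 237 246 247 247 221 171]
 [184 224 244 244 229 197 161 138 170 224 245 247 246 227 189]
 [171 219 246 246 244 229 201 183 200 232 245 245 245 232 199]
 [160 214 245 246 246 246 238 220 223 241 245 245 245 233 199]
 [147 209 243 245 245 246 246 235 226 234 242 245 245 238 209]
 [154 193 234 246 246 245 245 236 225 226 234 243 245 244 218]
 [150 175 227 246 246 245 244 235 225 224 226 235 243 245 220]]
0.04 [306.4  257.39]
-0.06 [308.33 285.4 ]
-0.072 [308.55 288.51]
-0.086 [308.79 292.07]
-0.094 [308.93 294.07]
```

View pics/h5.png

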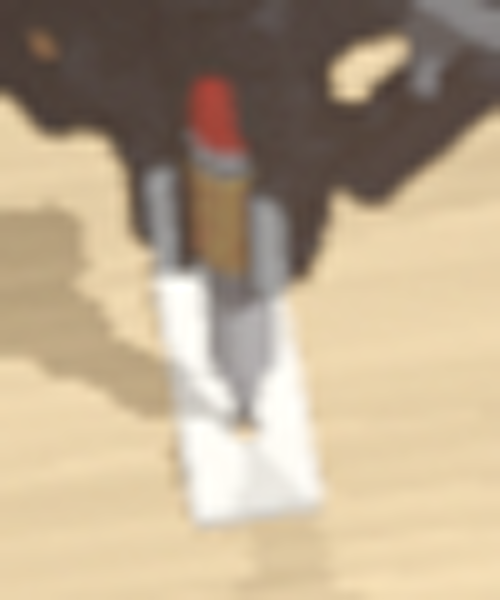

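Tip (309,≈292) sits over the hole (309.3,292.5), still without contact. Feeling on down, 1 mm at a time.

```bash
python3 -m jog '[{"linear":[0,0,0.05],"twist":0,"gripper":0},{"linear":[0,0,0.1],"twist":0,"gripper":0},{"linear":[0,0,0.1],"twist":0,"gripper":0},{"linear":[0,0,0.1],"twist":0,"gripper":0},{"linear":[0,0,0.1],"twist":0,"gripper":0},{"linear":[0,0,0.1],"twist":0,"gripper":0},{"linear":[0,0,0.1],"twist":0,"gripper":0},{"linear":[0,0,0.1],"twist":0,"gripper":0},{"linear":[0,0,0.1],"twist":0,"gripper":0},{"linear":[0,0,0.1],"twist":0,"gripper":0}]'
python3 -c "
from plant import *
print(sense()['force'],sense()['wrist_torque'])"
python3 -m jog '[{"linear":[0,0,0.05],"twist":0,"gripper":0},{"linear":[0,0,0.1],"twist":0,"gripper":0},{"linear":[0,0,0.1],"twist":0,"gripper":0},{"linear":[0,0,0.1],"twist":0,"gripper":0},{"linear":[0,0,0.1],"twist":0,"gripper":0},{"linear":[0,0,0.1],"twist":0,"gripper":0},{"linear":[0,0,0.1],"twist":0,"gripper":0},{"linear":[0,0,0.1],"twist":0,"gripper":0},{"linear":[0,0,0.1],"twist":0,"gripper":0},{"linear":[0,0,0.1],"twist":0,"gripper":0}]'
python3 -c "
from plant import *
print(sense()['force'],sense()['wrist_torque'])"
```

```text
t: 20.17
ee_pos: [0.6098, 0.0078, 0.1133]
tcp_rot: [[0.982, -0.19, 0.003], [-0.19, -0.982, 0.001], [0.002, -0.002, -1.0]]
force: [-0.1, -0.3, -3.0]
opening: 0.0145
[-0.08159111 -0.2852981  -3.00020321] [ 0.01228323 -0.00420186  0.04924108]
t: 21.0
ee_pos: [0.6099, 0.0079, 0.1123]
tcp_rot: [[0.982, -0.19, 0.003], [-0.19, -0.982, 0.001], [0.002, -0.002, -1.0]]
force: [0.4, -0.6, -1.9]
opening: 0.0141
[ 0.42897796 -0.55471141 -1.94605356] [ 0.0021121  -0.01681557 -0.00869072]
```

```bash
python3 -m jog '[{"linear":[0,0,0.05],"twist":0,"gripper":0},{"linear":[0,0,0.1],"twist":0,"gripper":0},{"linear":[0,0,0.1],"twist":0,"gripper":0},{"linear":[0,0,0.1],"twist":0,"gripper":0},{"linear":[0,0,0.1],"twist":0,"gripper":0},{"linear":[0,0,0.1],"twist":0,"gripper":0},{"linear":[0,0,0.1],"twist":0,"gripper":0},{"linear":[0,0,0.1],"twist":0,"gripper":0},{"linear":[0,0,0.1],"twist":0,"gripper":0},{"linear":[0,0,0.1],"twist":0,"gripper":0}]'
python3 -m jog '[{"linear":[0,0,0.05],"twist":0,"gripper":0},{"linear":[0,0,0.1],"twist":0,"gripper":0},{"linear":[0,0,0.1],"twist":0,"gripper":0},{"linear":[0,0,0.1],"twist":0,"gripper":0},{"linear":[0,0,0.1],"twist":0,"gripper":0},{"linear":[0,0,0.1],"twist":0,"gripper":0},{"linear":[0,0,0.1],"twist":0,"gripper":0},{"linear":[0,0,0.1],"twist":0,"gripper":0},{"linear":[0,0,0.1],"twist":0,"gripper":0},{"linear":[0,0,0.1],"twist":0,"gripper":0}]'
python3 -c "
from plant import *
print(sense()['force'],sense()['wrist_torque'])"
```

```text
t: 21.83
ee_pos: [0.6099, 0.0079, 0.1113]
tcp_rot: [[0.982, -0.19, 0.003], [-0.19, -0.982, 0.001], [0.003, -0.002, -1.0]]
force: [0.3, -0.0, -1.5]
opening: 0.0141
t: 22.67
ee_pos: [0.6099, 0.0079, 0.1103]
tcp_rot: [[0.982, -0.19, 0.003], [-0.19, -0.982, 0.001], [0.003, -0.002, -1.0]]
force: [-0.8, 0.0, -1.2]
opening: 0.0138
[-0.79896595  0.00304862 -1.18972686] [ 0.01157409 -0.01077662  0.04549658]
```

At 0.1103 the tip must already be below the strap's top (L≥14 mm), so it is in the hole. Continuing.

```bash
python3 -m jog '[{"linear":[0,0,0.05],"twist":0,"gripper":0},{"linear":[0,0,0.1],"twist":0,"gripper":0},{"linear":[0,0,0.15],"twist":0,"gripper":0},{"linear":[0,0,0.15],"twist":0,"gripper":0},{"linear":[0,0,0.15],"twist":0,"gripper":0},{"linear":[0,0,0.15],"twist":0,"gripper":0},{"linear":[0,0,0.15],"twist":0,"gripper":0},{"linear":[0,0,0.15],"twist":0,"gripper":0},{"linear":[0,0,0.15],"twist":0,"gripper":0},{"linear":[0,0,0.15],"twist":0,"gripper":0}]'
python3 -m jog '[{"linear":[0,0,0.05],"twist":0,"gripper":0},{"linear":[0,0,0.1],"twist":0,"gripper":0},{"linear":[0,0,0.15],"twist":0,"gripper":0},{"linear":[0,0,0.15],"twist":0,"gripper":0},{"linear":[0,0,0.15],"twist":0,"gripper":0},{"linear":[0,0,0.15],"twist":0,"gripper":0},{"linear":[0,0,0.15],"twist":0,"gripper":0},{"linear":[0,0,0.15],"twist":0,"gripper":0},{"linear":[0,0,0.15],"twist":0,"gripper":0},{"linear":[0,0,0.15],"twist":0,"gripper":0}]'
python3 - <<'E'
from plant import *
import numpy as np
print(sense()['force'],sense()['wrist_torque'])
acc=[]
for i in range(6): c=capture("scene");acc.append(c["pixels"].astype(float))
c["pixels"]=np.mean(acc,0).round().astype(np.uint8);np.savez("s6.npz",**c)
np.set_printoptions(linewidth=200);print(c["pixels"][284:298,303:317,2])
E
```

```text
t: 23.5
ee_pos: [0.6099, 0.0079, 0.1088]
tcp_rot: [[0.982, -0.19, 0.003], [-0.19, -0.982, 0.001], [0.003, -0.002, -1.0]]
force: [-0.3, 0.3, -1.9]
opening: 0.0144
t: 24.33
ee_pos: [0.61, 0.0078, 0.1074]
tcp_rot: [[0.982, -0.19, 0.003], [-0.19, -0.982, 0.001], [0.003, -0.002, -1.0]]
force: [-0.4, 0.1, 1.6]
opening: 0.014
[-0.35492712  0.12392872  1.5960352 ] [-0.08363589  0.08877799  0.00823327]
[[246 247 216 145 147 161 171 175 174 201 226 210 174 172]
 [242 246 216 148 147 162 171 175 173 192 228 220 177 173]
 [222 241 220 159 148 160 171 174 172 196 232 229 192 175]
 [199 221 212 158 147 160 170 174 175 206 238 234 199 174]
 [194 196 187 161 152 160 169 174 182 215 240 234 200 170]
 [193 196 194 186 170 162 165 172 203 234 246 240 211 174]
 [185 194 195 194 182 161 155 168 219 246 248 246 220 173]
 [180 201 203 195 179 156 154 179 224 246 247 246 221 171]
 [193 228 229 205 184 154 130 167 223 245 247 246 227 189]
 [217 245 245 230 210 183 144 183 230 245 246 245 232 199]
 [214 246 247 246 244 229 203 210 233 243 245 245 233 199]
 [209 243 246 246 246 237 225 224 226 234 241 243 238 208]
 [192 234 246 246 245 236 226 224 225 225 227 237 243 218]
 [174 227 246 246 244 235 225 224 224 225 226 234 242 220]]
```

Contact at about 0.1078, so L≈15 mm, in range only if the point is on the wood in the hole (on the strap it would be 11 mm). Pressing: 4 mm first.

```bash
python3 -m jog '[{"linear":[0,0,0.05],"twist":0,"gripper":0},{"linear":[0,0,0.1],"twist":0,"gripper":0},{"linear":[0,0,0.15],"twist":0,"gripper":0},{"linear":[0,0,0.2],"twist":0,"gripper":0},{"linear":[0,0,0.25],"twist":0,"gripper":0},{"linear":[0,0,0.3],"twist":0,"gripper":0},{"linear":[0,0,0.35],"twist":0,"gripper":0},{"linear":[0,0,0.4],"twist":0,"gripper":0},{"linear":[0,0,0.4],"twist":0,"gripper":0},{"linear":[0,0,0.4],"twist":0,"gripper":0}]'
python3 -m jog '[{"linear":[0,0,0.05],"twist":0,"gripper":0},{"linear":[0,0,0.1],"twist":0,"gripper":0},{"linear":[0,0,0.1],"twist":0,"gripper":0},{"linear":[0,0,0.1],"twist":0,"gripper":0},{"linear":[0,0,0.1],"twist":0,"gripper":0},{"linear":[0,0,0.1],"twist":0,"gripper":0},{"linear":[0,0,0.1],"twist":0,"gripper":0},{"linear":[0,0,0.1],"twist":0,"gripper":0},{"linear":[0,0,0.1],"twist":0,"gripper":0},{"linear":[0,0,0.1],"twist":0,"gripper":0}]'
```

```text
t: 25.47
ee_pos: [0.6101, 0.0078, 0.1037]
tcp_rot: [[0.982, -0.19, 0.003], [-0.19, -0.982, 0.001], [0.003, -0.002, -1.0]]
force: [-2.1, -0.8, 5.7]
opening: 0.0141
t: 26.3
ee_pos: [0.6101, 0.0078, 0.1029]
tcp_rot: [[0.982, -0.19, 0.003], [-0.19, -0.982, 0.001], [0.003, -0.002, -1.0]]
force: [-1.6, 0.1, 6.9]
opening: 0.0139
```

```bash
python3 -m jog '[{"linear":[0,0,0.05],"twist":0,"gripper":0},{"linear":[0,0,0.1],"twist":0,"gripper":0},{"linear":[0,0,0.1],"twist":0,"gripper":0},{"linear":[0,0,0.1],"twist":0,"gripper":0},{"linear":[0,0,0.1],"twist":0,"gripper":0},{"linear":[0,0,0.1],"twist":0,"gripper":0},{"linear":[0,0,0.1],"twist":0,"gripper":0},{"linear":[0,0,0.1],"twist":0,"gripper":0},{"linear":[0,0,0.1],"twist":0,"gripper":0},{"linear":[0,0,0.1],"twist":0,"gripper":0}]'
python3 -c "
from plant import *
print(sense()['force'],sense()['wrist_torque'])"
```

```text
t: 27.13
ee_pos: [0.6102, 0.0078, 0.1021]
tcp_rot: [[0.982, -0.19, 0.004], [-0.19, -0.982, 0.001], [0.003, -0.002, -1.0]]
force: [-1.6, -1.0, 8.2]
opening: 0.0142
[-1.60349135 -0.9979172   8.21415006] [-0.12438204  0.66241838  0.01285795]
```

```bash
python3 -m jog '[{"linear":[0,0,0.05],"twist":0,"gripper":0},{"linear":[0,0,0.1],"twist":0,"gripper":0},{"linear":[0,0,0.1],"twist":0,"gripper":0},{"linear":[0,0,0.1],"twist":0,"gripper":0},{"linear":[0,0,0.1],"twist":0,"gripper":0},{"linear":[0,0,0.1],"twist":0,"gripper":0},{"linear":[0,0,0.1],"twist":0,"gripper":0},{"linear":[0,0,0.1],"twist":0,"gripper":0},{"linear":[0,0,0.1],"twist":0,"gripper":0},{"linear":[0,0,0.1],"twist":0,"gripper":0}]'
python3 - <<'E'
from plant import *
import numpy as np,cv2
from h import *
print(sense()['force'],sense()['wrist_torque'])
acc=[]
for i in range(4): c=capture("scene");acc.append(c["pixels"].astype(float))
c["pixels"]=np.mean(acc,0).round().astype(np.uint8);np.savez("s7.npz",**c)
cv2.imwrite("pics/h7.png",np.hstack([cv2.resize(np.load(f)["pixels"][250:310,285:335],None,fx=8,fy=8,interpolation=2) for f in("s5.npz","s7.npz")])[:,:,::-1])
E
```

```text
t: 27.97
ee_pos: [0.6102, 0.0078, 0.1013]
tcp_rot: [[0.982, -0.19, 0.004], [-0.19, -0.982, 0.001], [0.003, -0.002, -1.0]]
force: [-2.3, -1.1, 9.4]
opening: 0.0144
[-2.27421    -1.08593039  9.40650272] [-0.12013472  0.68250304 -0.01468413]
```

View pics/h7.png

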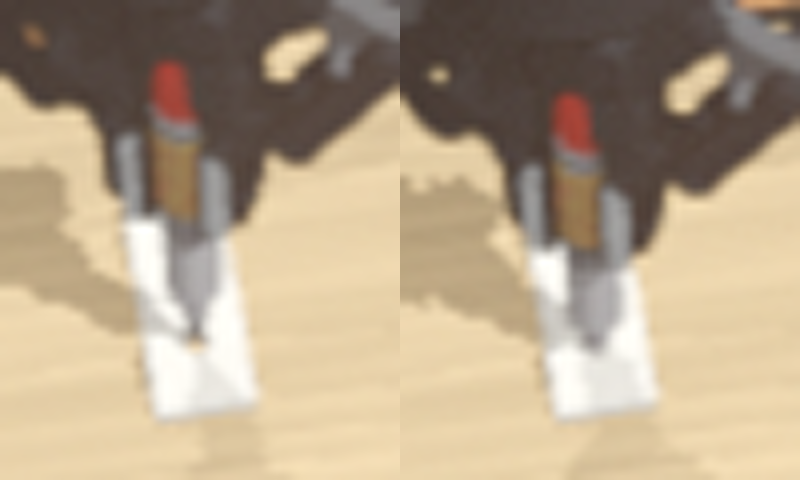

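Still upright, nose closing on the hole (crop 592,345), about 11 N net, not tripped yet. Continuing in small steps.

```bash
python3 -m jog '[{"linear":[0,0,0.05],"twist":0,"gripper":0},{"linear":[0,0,0.1],"twist":0,"gripper":0},{"linear":[0,0,0.1],"twist":0,"gripper":0},{"linear":[0,0,0.1],"twist":0,"gripper":0},{"linear":[0,0,0.1],"twist":0,"gripper":0},{"linear":[0,0,0.1],"twist":0,"gripper":0},{"linear":[0,0,0.1],"twist":0,"gripper":0},{"linear":[0,0,0.1],"twist":0,"gripper":0},{"linear":[0,0,0.1],"twist":0,"gripper":0},{"linear":[0,0,0.1],"twist":0,"gripper":0}]'
```

```text
t: 29.0
ee_pos: [0.6103, 0.0078, 0.1005]
tcp_rot: [[0.982, -0.19, 0.004], [-0.19, -0.982, 0.001], [0.004, -0.002, -1.0]]
force: [-3.0, -0.6, 10.2]
opening: 0.0142
```

```bash
python3 -m jog '[{"linear":[0,0,0.05],"twist":0,"gripper":0},{"linear":[0,0,0.07],"twist":0,"gripper":0},{"linear":[0,0,0.07],"twist":0,"gripper":0},{"linear":[0,0,0.07],"twist":0,"gripper":0},{"linear":[0,0,0.07],"twist":0,"gripper":0},{"linear":[0,0,0.07],"twist":0,"gripper":0},{"linear":[0,0,0.07],"twist":0,"gripper":0},{"linear":[0,0,0.07],"twist":0,"gripper":0},{"linear":[0,0,0.07],"twist":0,"gripper":0},{"linear":[0,0,0.07],"twist":0,"gripper":0}]'
```

```text
t: 29.83
ee_pos: [0.6103, 0.0078, 0.0997]
tcp_rot: [[0.982, -0.19, 0.004], [-0.19, -0.982, 0.001], [0.004, -0.002, -1.0]]
force: [-3.0, -0.4, 11.5]
opening: 0.0141
```

```bash
python3 -m jog '[{"linear":[0,0,0.03],"twist":0,"gripper":0},{"linear":[0,0,0.06],"twist":0,"gripper":0},{"linear":[0,0,0.06],"twist":0,"gripper":0},{"linear":[0,0,0.06],"twist":0,"gripper":0},{"linear":[0,0,0.06],"twist":0,"gripper":0},{"linear":[0,0,0.06],"twist":0,"gripper":0},{"linear":[0,0,0.06],"twist":0,"gripper":0},{"linear":[0,0,0.06],"twist":0,"gripper":0},{"linear":[0,0,0.06],"twist":0,"gripper":0},{"linear":[0,0,0.06],"twist":0,"gripper":0}]'
```

```text
t: 30.67
ee_pos: [0.61, 0.0078, 0.098]
tcp_rot: [[0.982, -0.19, 0.003], [-0.19, -0.982, 0.001], [0.003, -0.002, -1.0]]
force: [-1.7, 0.2, 4.8]
opening: 0.0144
```

It snapped: force fell from 11.5 to 4.8 N and the arm eased down 1.7 mm. Lifting straight off, then turning half round away from the joint limit for the way back.

```bash
python3 -m jog '[{"linear":[0,0,-0.5],"twist":0,"gripper":0},{"linear":[0,0,-1.2],"twist":0,"gripper":0},{"linear":[0,0,-2.2],"twist":0,"gripper":0},{"linear":[0,0,-3.5],"twist":0,"gripper":0},{"linear":[0,0,-5],"twist":0,"gripper":0},{"linear":[0,0,-6.5],"twist":0,"gripper":0},{"linear":[0,0,-8],"twist":0,"gripper":0},{"linear":[0,0,-9.5],"twist":0,"gripper":0},{"linear":[0,0,-10.5],"twist":0,"gripper":0},{"linear":[0,0,-11],"twist":0,"gripper":0}]'
python3 -m jog '[{"linear":[0,0,0],"twist":7,"gripper":0},{"linear":[0,0,0],"twist":14,"gripper":0},{"linear":[0,0,0],"twist":21,"gripper":0},{"linear":[0,0,0],"twist":28,"gripper":0},{"linear":[0,0,0],"twist":35,"gripper":0},{"linear":[0,0,0],"twist":42,"gripper":0},{"linear":[0,0,0],"twist":49,"gripper":0},{"linear":[0,0,0],"twist":56,"gripper":0},{"linear":[0,0,0],"twist":63,"gripper":0},{"linear":[0,0,0],"twist":70,"gripper":0}]'
python3 -m jog '[{"linear":[0,0,0],"twist":7,"gripper":0},{"linear":[0,0,0],"twist":14,"gripper":0},{"linear":[0,0,0],"twist":21,"gripper":0},{"linear":[0,0,0],"twist":28,"gripper":0},{"linear":[0,0,0],"twist":35,"gripper":0},{"linear":[0,0,0],"twist":42,"gripper":0},{"linear":[0,0,0],"twist":49,"gripper":0},{"linear":[0,0,0],"twist":56,"gripper":0},{"linear":[0,0,0],"twist":63,"gripper":0},{"linear":[0,0,0],"twist":70,"gripper":0}]'
python3 -m jog '[{"linear":[0,0,0],"twist":7,"gripper":0},{"linear":[0,0,0],"twist":14,"gripper":0},{"linear":[0,0,0],"twist":21,"gripper":0},{"linear":[0,0,0],"twist":28,"gripper":0},{"linear":[0,0,0],"twist":35,"gripper":0},{"linear":[0,0,0],"twist":40.8,"gripper":0},{"linear":[0,0,0],"twist":40.8,"gripper":0},{"linear":[0,0,0],"twist":40.8,"gripper":0},{"linear":[0,0,0],"twist":40.8,"gripper":0},{"linear":[0,0,0],"twist":40.8,"gripper":0}]'
python3 - <<'E'
from plant import *
import numpy as np
s=sense();print(s["joint_positions"].round(2),s["ee_pos"],s["tcp_rot"].round(4).tolist())
print(s["tcp_rot"].T@(np.array([.4112,-.2921,.2])-s["ee_pos"])*100)
E
```

```text
t: 31.5
ee_pos: [0.6102, 0.0079, 0.2096]
tcp_rot: [[0.982, -0.19, 0.004], [-0.19, -0.982, 0.001], [0.004, -0.002, -1.0]]
force: [0.1, -0.7, -1.4]
opening: 0.0143
t: 32.33
ee_pos: [0.6091, 0.0078, 0.2072]
tcp_rot: [[0.151, -0.988, 0.001], [-0.988, -0.151, 0.001], [-0.001, -0.001, -1.0]]
force: [-0.5, 1.1, -1.9]
opening: 0.0142
t: 33.17
ee_pos: [0.6091, 0.0078, 0.2072]
tcp_rot: [[-0.877, -0.48, 0.001], [-0.48, 0.877, 0.001], [-0.002, 0.001, -1.0]]
force: [-0.2, 0.8, -2.1]
opening: 0.0142
t: 34.0
ee_pos: [0.6095, 0.0078, 0.2078]
tcp_rot: [[-0.979, 0.202, 0.002], [0.202, 0.979, 0.001], [-0.002, 0.002, -1.0]]
force: [-0.3, -0.3, -1.9]
opening: 0.0142
[ 7.000e-01  1.995e+01 -5.530e+00  6.438e+01  6.000e-02  1.235e+01] [0.60946832 0.00776593 0.2077726 ] [[-0.9794, 0.202, 0.0023], [0.202, 0.9794, 0.0011], [-0.0021, 0.0016, -1.0]]
[ 13.36156774 -33.37492506   0.69714724]
```

I'd rather restore the original gripper heading too, so that any off-centre grip cancels on return: translate first, then turn the other 180°.

```bash
python3 -m jog '[{"linear":[0.6,-1.5,0],"twist":0,"gripper":0},{"linear":[1.8,-4.5,0],"twist":0,"gripper":0},{"linear":[3.2,-8,0],"twist":0,"gripper":0},{"linear":[4.7,-11.7,0],"twist":0,"gripper":0},{"linear":[6.2,-15.5,0],"twist":0,"gripper":0},{"linear":[7.7,-19.3,0],"twist":0,"gripper":0},{"linear":[9.2,-23,0],"twist":0,"gripper":0},{"linear":[10.7,-26.7,0],"twist":0,"gripper":0},{"linear":[12.1,-30.2,0],"twist":0,"gripper":0},{"linear":[13.36,-33.37,0],"twist":0,"gripper":0}]'
python3 -m jog '[{"linear":[0,0,0],"twist":7,"gripper":0},{"linear":[0,0,0],"twist":14,"gripper":0},{"linear":[0,0,0],"twist":21,"gripper":0},{"linear":[0,0,0],"twist":28,"gripper":0},{"linear":[0,0,0],"twist":35,"gripper":0},{"linear":[0,0,0],"twist":42,"gripper":0},{"linear":[0,0,0],"twist":49,"gripper":0},{"linear":[0,0,0],"twist":56,"gripper":0},{"linear":[0,0,0],"twist":63,"gripper":0},{"linear":[0,0,0],"twist":70,"gripper":0}]'
python3 -m jog '[{"linear":[0,0,0],"twist":7,"gripper":0},{"linear":[0,0,0],"twist":14,"gripper":0},{"linear":[0,0,0],"twist":21,"gripper":0},{"linear":[0,0,0],"twist":28,"gripper":0},{"linear":[0,0,0],"twist":35,"gripper":0},{"linear":[0,0,0],"twist":42,"gripper":0},{"linear":[0,0,0],"twist":49,"gripper":0},{"linear":[0,0,0],"twist":56,"gripper":0},{"linear":[0,0,0],"twist":63,"gripper":0},{"linear":[0,0,0],"twist":70,"gripper":0}]'
python3 -m jog '[{"linear":[0,0,0],"twist":7,"gripper":0},{"linear":[0,0,0],"twist":14,"gripper":0},{"linear":[0,0,0],"twist":21,"gripper":0},{"linear":[0,0,0],"twist":28,"gripper":0},{"linear":[0,0,0],"twist":35,"gripper":0},{"linear":[0,0,0],"twist":40,"gripper":0},{"linear":[0,0,0],"twist":40,"gripper":0},{"linear":[0,0,0],"twist":40,"gripper":0},{"linear":[0,0,0],"twist":40,"gripper":0},{"linear":[0,0,0],"twist":40,"gripper":0}]'
python3 - <<'E'
from plant import *
import numpy as np,cv2
from h import *
np.set_printoptions(precision=4,suppress=True)
s=sense();print(s["joint_positions"].round(2),s["ee_pos"],s["tcp_rot"].round(4).tolist(),s["force"])
print(s["tcp_rot"].T@(np.array([.4112,-.2921,.2])-s["ee_pos"])*100)
c=capture("scene");np.savez("s8.npz",**c)
cv2.imwrite("pics/h8.png",cv2.resize(c["pixels"][150:240,150:250],None,fx=6,fy=6,interpolation=2)[:,:,::-1])
p=s["ee_pos"];print([proj(c,p+[0,0,d]).round(1) for d in(.04,0,-.072,-.087)],proj(c,np.array([.4108,-.2915,.064])).round(1))
E
```

```text
t: 34.83
ee_pos: [0.4085, -0.2936, 0.2074]
tcp_rot: [[-0.979, 0.204, 0.003], [0.204, 0.979, 0.0], [-0.003, 0.001, -1.0]]
force: [1.0, -0.3, -2.4]
opening: 0.0141
t: 35.67
ee_pos: [0.4101, -0.2919, 0.2072]
tcp_rot: [[-0.138, 0.99, 0.003], [0.99, 0.138, 0.001], [0.001, 0.003, -1.0]]
force: [0.9, -0.8, -1.2]
opening: 0.0144
t: 36.5
ee_pos: [0.4101, -0.292, 0.2072]
tcp_rot: [[0.883, 0.469, 0.003], [0.469, -0.883, 0.001], [0.003, 0.0, -1.0]]
force: [-0.3, -0.4, -1.9]
opening: 0.0144
t: 37.33
ee_pos: [0.4106, -0.2918, 0.2072]
tcp_rot: [[0.979, -0.202, 0.003], [-0.202, -0.979, 0.001], [0.002, -0.002, -1.0]]
force: [0.5, 0.3, -2.0]
opening: 0.0146
[-35.48   8.89 -20.05  60.98   0.14 156.18] [ 0.4106 -0.2918  0.2072] [[0.9794, -0.2021, 0.0027], [-0.2021, -0.9794, 0.001], [0.0024, -0.0016, -1.0]] [ 0.5048  0.2895 -2.0103]
[0.0624 0.0203 0.7152]
[array([177.8, 151.1]), array([182. , 164.9]), array([189. , 187.9]), array([190.4, 192.4])] [195.4 208.7]
```

View pics/h8.png

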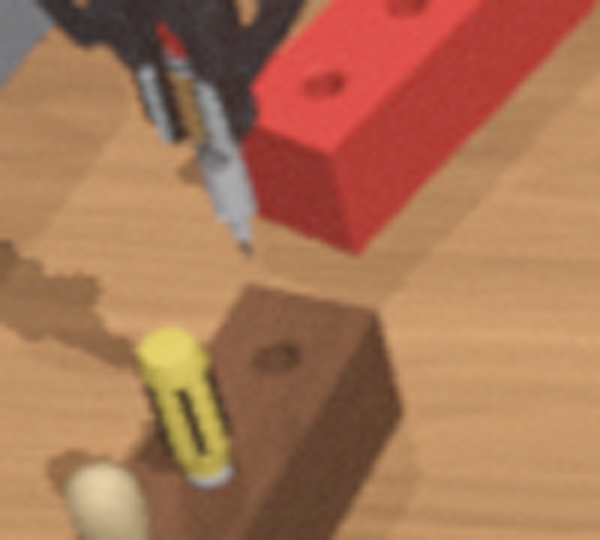

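Empty block hole at (195.9,209.0), predicted (195.4,208.7); tip at (190.7,191.2), close to its predicted line. Lowering to the mouth at the original x,y.

```bash
python3 -m jog '[{"linear":[0.06,0.02,0.5],"twist":0,"gripper":0},{"linear":[0.06,0.02,1.5],"twist":0,"gripper":0},{"linear":[0.06,0.02,3],"twist":0,"gripper":0},{"linear":[0.06,0.02,4.5],"twist":0,"gripper":0},{"linear":[0.06,0.02,6],"twist":0,"gripper":0},{"linear":[0.06,0.02,7],"twist":0,"gripper":0},{"linear":[0.06,0.02,7.7],"twist":0,"gripper":0},{"linear":[0.06,0.02,7.7],"twist":0,"gripper":0},{"linear":[0.06,0.02,7.7],"twist":0,"gripper":0},{"linear":[0.06,0.02,7.7],"twist":0,"gripper":0}]'
python3 -m jog '[{"linear":[0,0,0.1],"twist":0,"gripper":0},{"linear":[0,0,0.25],"twist":0,"gripper":0},{"linear":[0,0,0.4],"twist":0,"gripper":0},{"linear":[0,0,0.55],"twist":0,"gripper":0},{"linear":[0,0,0.7],"twist":0,"gripper":0},{"linear":[0,0,0.85],"twist":0,"gripper":0},{"linear":[0,0,1],"twist":0,"gripper":0},{"linear":[0,0,1],"twist":0,"gripper":0},{"linear":[0,0,1],"twist":0,"gripper":0},{"linear":[0,0,1],"twist":0,"gripper":0}]'
```

```text
t: 38.22
ee_pos: [0.4121, -0.2923, 0.1307]
tcp_rot: [[0.979, -0.204, 0.004], [-0.204, -0.979, 0.001], [0.003, -0.001, -1.0]]
force: [-0.3, 0.3, -1.8]
opening: 0.0143
t: 39.05
ee_pos: [0.4115, -0.292, 0.1201]
tcp_rot: [[0.979, -0.204, 0.003], [-0.204, -0.979, 0.001], [0.002, -0.002, -1.0]]
force: [-0.0, -0.6, -1.7]
opening: 0.0144
```

Shoulder is past the mouth with no side force. Continuing.

```bash
python3 -m jog '[{"linear":[0,0,0.15],"twist":0,"gripper":0},{"linear":[0,0,0.3],"twist":0,"gripper":0},{"linear":[0,0,0.5],"twist":0,"gripper":0},{"linear":[0,0,0.7],"twist":0,"gripper":0},{"linear":[0,0,0.9],"twist":0,"gripper":0},{"linear":[0,0,1.1],"twist":0,"gripper":0},{"linear":[0,0,1.2],"twist":0,"gripper":0},{"linear":[0,0,1.2],"twist":0,"gripper":0},{"linear":[0,0,1.2],"twist":0,"gripper":0},{"linear":[0,0,1.2],"twist":0,"gripper":0}]'
python3 -m jog '[{"linear":[0,0,0.15],"twist":0,"gripper":0},{"linear":[0,0,0.3],"twist":0,"gripper":0},{"linear":[0,0,0.45],"twist":0,"gripper":0},{"linear":[0,0,0.6],"twist":0,"gripper":0},{"linear":[0,0,0.75],"twist":0,"gripper":0},{"linear":[0,0,0.9],"twist":0,"gripper":0},{"linear":[0,0,0.9],"twist":0,"gripper":0},{"linear":[0,0,0.9],"twist":0,"gripper":0},{"linear":[0,0,0.9],"twist":0,"gripper":0},{"linear":[0,0,0.9],"twist":0,"gripper":0}]'
python3 -c "
from plant import *
print(sense()['force'],sense()['wrist_torque'])"
```

```text
t: 39.88
ee_pos: [0.4115, -0.292, 0.108]
tcp_rot: [[0.979, -0.204, 0.002], [-0.204, -0.979, 0.001], [0.002, -0.001, -1.0]]
force: [-0.3, -2.2, -3.0]
opening: 0.0143
t: 40.72
ee_pos: [0.4116, -0.292, 0.099]
tcp_rot: [[0.979, -0.204, 0.002], [-0.204, -0.979, 0.001], [0.002, -0.001, -1.0]]
force: [0.6, -2.7, -3.9]
opening: 0.0144
[ 0.57482313 -2.74806272 -3.92803076] [-0.72184791  0.04297301 -0.03338972]
```

```bash
python3 -m jog '[{"linear":[0,0,0.1],"twist":0,"gripper":0},{"linear":[0,0,0.2],"twist":0,"gripper":0},{"linear":[0,0,0.25],"twist":0,"gripper":0},{"linear":[0,0,0.25],"twist":0,"gripper":0},{"linear":[0,0,0.25],"twist":0,"gripper":0},{"linear":[0,0,0.25],"twist":0,"gripper":0},{"linear":[0,0,0.25],"twist":0,"gripper":0},{"linear":[0,0,0.25],"twist":0,"gripper":0},{"linear":[0,0,0.25],"twist":0,"gripper":0},{"linear":[0,0,0.25],"twist":0,"gripper":0}]'
python3 -m jog '[{"linear":[0,0,0.05],"twist":0,"gripper":0},{"linear":[0,0,0.1],"twist":0,"gripper":0},{"linear":[0,0,0.1],"twist":0,"gripper":0},{"linear":[0,0,0.1],"twist":0,"gripper":0},{"linear":[0,0,0.1],"twist":0,"gripper":0},{"linear":[0,0,0.1],"twist":0,"gripper":0},{"linear":[0,0,0.1],"twist":0,"gripper":0},{"linear":[0,0,0.1],"twist":0,"gripper":0},{"linear":[0,0,0.1],"twist":0,"gripper":0},{"linear":[0,0,0.1],"twist":0,"gripper":0}]'
```

```text
t: 41.55
ee_pos: [0.4118, -0.2921, 0.0968]
tcp_rot: [[0.979, -0.204, 0.003], [-0.204, -0.979, 0.001], [0.003, -0.001, -1.0]]
force: [-0.5, -1.6, 2.7]
opening: 0.0142
t: 42.38
ee_pos: [0.412, -0.2921, 0.0966]
tcp_rot: [[0.979, -0.204, 0.004], [-0.204, -0.979, 0.001], [0.003, -0.001, -1.0]]
force: [-3.2, -1.1, 11.0]
opening: 0.0144
```

Seated: contact at 0.0967, the same height as at the original grasp (0.0966). Releasing and withdrawing.

```bash
python3 -m jog '[{"linear":[0,0,0],"twist":0,"gripper":30},{"linear":[0,0,0],"twist":0,"gripper":60},{"linear":[0,0,0],"twist":0,"gripper":100},{"linear":[0,0,0],"twist":0,"gripper":100},{"linear":[0,0,0],"twist":0,"gripper":100},{"linear":[0,0,0],"twist":0,"gripper":100},{"linear":[0,0,0],"twist":0,"gripper":100},{"linear":[0,0,0],"twist":0,"gripper":100},{"linear":[0,0,0],"twist":0,"gripper":100},{"linear":[0,0,0],"twist":0,"gripper":100}]'
python3 -m jog '[{"linear":[0,0,-1],"twist":0,"gripper":100},{"linear":[0,0,-2.5],"twist":0,"gripper":100},{"linear":[0,0,-4],"twist":0,"gripper":100},{"linear":[0,0,-6],"twist":0,"gripper":100},{"linear":[0,0,-8],"twist":0,"gripper":100},{"linear":[0,0,-10],"twist":0,"gripper":100},{"linear":[0,0,-12],"twist":0,"gripper":100},{"linear":[-1,-3,-13],"twist":0,"gripper":100},{"linear":[-2,-6,-13],"twist":0,"gripper":100},{"linear":[-3,-9,-13],"twist":0,"gripper":100}]'
python3 -m jog '[{"linear":[-1,-3,0],"twist":0,"gripper":100},{"linear":[-2,-6,0],"twist":0,"gripper":100},{"linear":[-2,-6,0],"twist":0,"gripper":100},{"linear":[-2,-6,0],"twist":0,"gripper":100},{"linear":[-2,-6,0],"twist":0,"gripper":100},{"linear":[-2,-6,0],"twist":0,"gripper":100},{"linear":[-2,-6,0],"twist":0,"gripper":100},{"linear":[-2,-6,0],"twist":0,"gripper":100},{"linear":[-2,-6,0],"twist":0,"gripper":100},{"linear":[-2,-6,0],"twist":0,"gripper":100}]'
python3 - <<'E'
from plant import *
import numpy as np,cv2
a=capture("scene")["pixels"];b=capture("top")["pixels"];s0=np.load("scene0.npz")["pixels"]
f=lambda im,x,y,w,h:cv2.resize(im[y:y+h,x:x+w],(400,300),interpolation=2)
cv2.imwrite("pics/fin.png",np.vstack([np.hstack([f(s0,140,180,120,90),f(a,140,180,120,90)]),np.hstack([f(a,290,205,160,120),f(b,410,205,112,84)])])[:,:,::-1])
for im in(s0,a):
    h=cv2.cvtColor(im,cv2.COLOR_RGB2HSV)[186:197,186:195].astype(int);m=((h[...,0]<8)|(h[...,0]>172))&(h[...,1]>145)&(h[...,2]>150);y,x=np.nonzero(m);print(x.mean()+186,y.mean()+186,len(x))
print(sense()["t"],sense()["force"])
E
```

```text
t: 43.22
ee_pos: [0.4117, -0.2919, 0.0956]
tcp_rot: [[0.979, -0.204, 0.003], [-0.204, -0.979, 0.001], [0.002, -0.002, -1.0]]
force: [-0.2, 0.0, -1.0]
opening: 0.0852
t: 44.05
ee_pos: [0.4006, -0.1974, 0.2274]
tcp_rot: [[0.979, -0.205, 0.005], [-0.205, -0.979, 0.0], [0.005, -0.001, -1.0]]
force: [0.1, 0.1, 0.1]
opening: 0.0854
t: 44.88
ee_pos: [0.3929, -0.1355, 0.2256]
tcp_rot: [[0.979, -0.205, 0.002], [-0.205, -0.979, 0.001], [0.002, -0.002, -1.0]]
force: [0.0, 0.5, 0.4]
opening: 0.0853
190.0 190.0 37
189.8 190.05 40
44.9833 [-0.60436774  0.40169657  1.09006929]
```

View pics/fin.png

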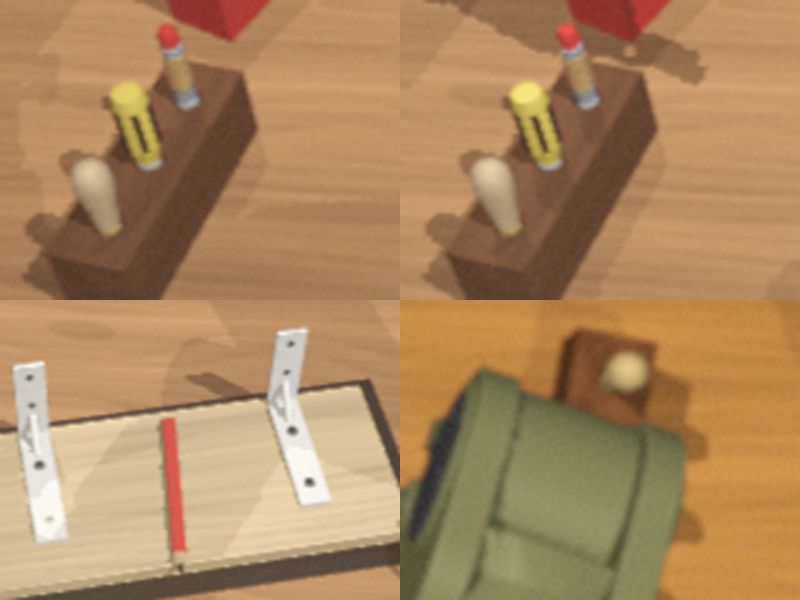

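The punch stands exactly as before: its cap is at (189.8,190.0), against (190.0,190.0) at the start. The other things are unmoved and the robot is clear, so I'm handing in.

```bash
python3 -c "
from plant import *
print(job_done())"
```

```text
the job is handed in; nothing more can be done
None
```

I took the punch from the end hole of the dark block nearest the robot and set its point in the empty bracket hole. I pressed until it tripped once, then stood it back in the same hole and let go. The job was handed in at about 45 s; no verdict was reported.

**Snap:** pressing force rose to 11.5 N (about 13 N net of the punch's weight). It then fell to 4.8 N while the arm eased down 1.7 mm. I stopped there and lifted off.

**Point in the hole:** first contact came at a tool height of about 108 mm. That gives a point length of about 15 mm, which is in range only if the tip was on the wood. I did not see the mark itself.

**Back in the block:** the punch seated at 96.7 mm, against 96.6 mm when I first gripped it. Its cap is within 0.2 px of where it started in the scene view. In the last scene crops the awl, screwdriver, brackets and pencil look unmoved. I did not re-check the tape measure, spirit level, tub, mug or plant.

**What did not go to plan:**
- On the way out, joint 6 reached its 180° limit, which left the gripper about 2° off vertical. I corrected that to about 0.2° before pressing.
- The punch itself looked about 1° off vertical in the jaws.
- During the press the tool travelled about 3 mm more than the spring rate explains, with up to 3 N of side force. The punch still seated at its original height, so there was no lasting slip in the grip.
- The two cameras disagreed by about 2.5 mm in position, and the arm hid the hole from the top camera. I aimed using the scene view and by feel.

I viewed 12 pictures, two over the budget of 10.

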